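# Ease open a plaster slip mould with a wedge

## Task

Take the wooden wedge out of the tool block and use it alone to ease the front half of the plaster mould off the back half: press it point-down into the two notches in the seam, first one side and then the other, a few millimetres at a time and gently, so that neither end of the seam ever gets more than about 4 mm ahead of the other and the soft plaster is not chipped. When the front half stands evenly clear by about 8 mm (7 to 12 mm) at both ends, put the wedge back in its slot, fully home, and leave the pots and the tub around it as they are.

Things in the scene. Friction and masses are not known exactly. Their poses are not given: they have to be found in the camera images.
- wedge_grip (a point): Centre of the handle of a loose beech wedge (70 g) standing point-down in the tool block. Handle 62 mm tall (z, tip to handle end), 28 mm thick (x), 32 mm wide (y), blue band near the top. Below it a 48 mm long, 30 mm wide blade. This point is 31 mm above the handle's lower shoulder and 79 mm above the tip. Best gripped across x, so that the fingers take the load.
- wedge_tip (a point): Middle of the wedge's tip; axes as wedge_grip. The blade is a symmetric taper in x: 3 mm thick at the tip, 19 mm at the shoulder, i.e. 3 mm + 1/3 mm per mm from the tip.
- slot (a point): Mouth centre of the wedge's slot, in the top (66 mm above the bench) of the fixed wooden tool block (90 x 150 mm, its middle 30 mm to -y of here). Block axes: z up, x across the slot. Slot 22 mm (x) by 38 mm (y), 58 mm deep; when home the wedge's shoulder rests on the mouth, its x along the slot's x. Thin tools stand 70 mm or more away to -y, rising up to 70 mm above the block.
- jig: Wooden jig fixed to the bench, holding a two-part white plaster mould 110 mm thick (x), 150 mm wide (y), top 138 mm above the bench, a clay cup cast in its middle. Origin on the bench at the scribed seam mark; x square to the seam, from front half (robot's side) to back half, y along it, z up. Stood in by hand, the mould's seam lies up to 8 mm off the mark to +x or -x: feel or look for it.
- mark_left (a point): Where the left pry notch would be with the seam on the jig's mark: mould-top level, jig's y = +55 mm, jig's axes. The true notch is up to 8 mm off in x, the same for both. Shut, it is 5 mm wide in x, straight and sharp-edged, 52 mm deep, in y 18 mm inboard to the open side. Only its front wall gives, to -x: the wedge's axis must drift to -x by half of what it opens, or it jams.
- mark_right (a point): The same for the right pry notch, at the jig's y = -55 mm. A point that comes down beside either notch lands on the plaster's flat top at this level. Thickness to opening: the blade bears on the notch's top edges, and wood and plaster yield, so the seam opens some 1 to 2.5 mm less than the thickness would give. 10 to 18 N of downward press is enough; much over 20 N chips it.
- key_left (a joint): How far (m) the left end of the front half, 60 mm from its middle, stands off the back half: 0 shut, 0.03 most; may start up to 1.2 mm open. A tight key 6 mm long holds each end: it gives at about 6 N of spreading force and stays where it is left. Spreading one end turns the half about the other end's key, which stays put; the more it is turned the harder it goes.
- key_right (a joint): The same for the right end (mould's -y).
- front_half (a joint): How far (rad) the front half (950 g) is turned against the back half: 0 even, positive when the left end is ahead; 0.01 rad is 1.2 mm between the two ends.
- banding_wheel: Blue banding wheel, 200 mm across, 77 mm tall, fixed, origin under its centre. Not used.
- cylinder_pot_c (a point): Middle of a raw clay cup, 72 mm across and 75 mm tall, standing on the banding wheel. To be left alone.
- mug_c (a point): Middle of a raw clay mug, 76 mm across and 85 mm tall, on the bench. To be left alone.
- tub_c (a point): Middle of a white lidded tub, 90 mm across and 100 mm tall, on the bench. To be left alone.
Not all that is in view belongs to the job. What is meant by the part that bears wedge_grip is not turquoise, and is the smaller of those in its own colour.

How it is judged (in metres and radians):
On the way, in this order (a step that is already met when the one before it is completed fails the run):
1. one end of the seam is eased open by more than 2.5 mm with the wedge in the seam (value of joint any of key_left, key_right above 0.0025 m and (distance between wedge_tip and mark_left below 0.06 m or distance between wedge_tip and mark_right below 0.06 m)), for 0.1 s.
2. both ends are open by more than 2.5 mm (value of joint each of key_left, key_right above 0.0025 m), for 0.1 s.
3. both ends are clear of their keys (7 mm) (value of joint each of key_left, key_right above 0.007 m), for 0.1 s.
At the end, for the whole second after the job is handed in: Both ends of the front half stand 7 to 12 mm clear of the back half and level with each other within 3 mm (0.025 rad); the wedge is back in its slot, fully home (shoulder within 3 mm of the block's top, centred within 8 mm, upright within 0.1 rad), released and still (all of step 3 and value of joint each of key_left, key_right below 0.012 m and value of joint front_half between -0.025 and 0.025 rad and z of wedge_grip in the frame of slot below 0.034 m and horizontal distance between wedge_grip and slot below 0.008 m and angle between wedge_grip's own z axis and vertical below 0.1 rad and linear speed of wedge below 0.02 m/s); the robot touches nothing.
It fails at once if one end of the front half gets more than 5.4 mm ahead of the other (0.045 rad): its keys chip (value of joint front_half above 0.045 rad or value of joint front_half below -0.045 rad).
It fails at once if the wedge presses on the plaster with more than 40 N: it chips (contact force between wedge and jig above 40 N).
It fails at once if the fingers or the arm work the mould in place of the wedge (contact force between any of the fingers, the arm and jig above 3 N).
It fails at once if a pot or the tub is disturbed (distance of any of cylinder_pot_c, mug_c, tub_c from where it was at the start of the episode above 0.015 m).
It also fails if it takes over 72 s, if anything falls off the work surface, if the arm or the gripper's body presses on something with over 40 N, if the wrist force passes 120 N, or if a joint passes its speed limit or range.

## Robot

A 7-joint arm with a two-finger parallel gripper is mounted at the origin on the work surface. World frame = base frame: x ahead of the robot, y to its left, z up, the work surface at z = 0. Lengths are in mm, angles in rad, forces in N, time in s.
With the tool pointing down it reaches from about 425 to 925 mm from the base axis. Payload 6.8 kg.
Tool frame: the origin (TCP) lies at the very end of the fingers, on their centre line; the grasp point (between the pads) lies 19 mm behind it; z points along the fingers, y is the direction in which the jaws open and shut (so a half turn about z gives the same grasp; the last joint's range is limited). The gripper opens to 88 mm and grips with 3 to 60 N. Pads are 20 mm wide; open, the fingers measure 115 mm over their backs; the gripper's body (75 mm by 178 mm) begins 61 mm behind the grasp point.
Start: joints at [-1.386, 0.477, 0.022, 1.555, -0.011, 1.109, -0.083], TCP at [194.824, 646.29, 222.664] pointing down, gripper open.
Joint ranges: [-2.96, 2.96], [-0.34, 2.1], [-1.41, 1.46], [0.24, 2.44], [-1.37, 4.51], [0.17, 1.92], [-2.96, 2.96]. Speed limits (rad/s): [2.39, 2.39, 3.14, 3.14, 3.14, 3.14, 3.14].

## Interface

Orientations are given as a unit quaternion [x, y, z, w].
In Python, from plant import ctrl gives the robot as it stands. The module is installed in compiled form; this text tells all that it offers.
- The arm moves only by the shell command python3 -m creep 'ROWS' [FORCE]. ROWS is JSON, a list of rows, each an object of numbers: "fingers": the closure, from -1 (fully open) to 1 (shut), so that 0 is half open; "dx", "dy", "dz": the shift along the world's x, y, z in mm; "rx", "ry", "rz": the turn, a rotation vector about the world's x, y, z in rad. A call has 1 to 8 rows; each row shifts and turns the pose as measured when the row begins; what a row does not reach is not made up. A row lasts 1/8 s, in which the tool goes at most 62.5 mm and 10.7 degrees, less where a joint would pass 70% of its speed; a pose out of reach is approached as far as the arm can. A call with a gripper value outside its range is refused whole. The fingers move at their own pace and stop on an object; FORCE is the grip in N (left out, the last holds). Time passes only in rows, so rows that do not move let the fingers close. It gives the time, the measured TCP pose, the force and the opening at its end, in the units of the state.
- ctrl.read_state(): the state, without advancing time (a new reading comes with each control period).
- ctrl.grab_frame(name): name is "scene" or "top" or "wrist"; returns a dict with "color" (420x560x3 uint8, blue, green, red), "K" (3x3 intrinsics, pixels), "dist" ([k1, k2, p1, p2, k3] as OpenCV has them; the pictures are not rectified), "R" (3x3) and "t" (3): a world point X has camera coordinates R X + t; the wrist camera has in their place "T_tool_cam" (4x4, takes a point from camera to tool coordinates, whose origin is the TCP and whose axes are the flange's). Camera axes: x right, y down, z forward; pixel columns grow to the right and rows downward; lengths in mm; the calibration is good to about 2 mm. A picture is of the moment at which its call begins: read the wrist's pose just before it. There is no depth.
- ctrl.finish_job(): hands the job in, once; it reports no verdict.
The state is a dict: "time": time; "joint_positions": joint angles; "joint_vel": joint speeds; "effort": joint torques, N m; "tool_pos": TCP position; "tool_rot": TCP orientation; "wrist_force": force on the tool from outside, world axes, zero at the start; "moment": the same for the moment, N m; "opening": opening from 0.0 (shut) to 1.0 (fully open).
Only numpy, scipy, OpenCV 4.12 (cv2) and the standard library are available. Lean on these libraries where they do the work, as an engineer would, in place of code of your own. Each camera call takes 0.05 s, during which the arm holds its last target.

## Working session

There is one attempt and no reset: what is moved stays moved. The work goes in short steps, Python scripts to look and compute and a shell command to move; the robot and the scene stay as the last step left them, time stands still between calls to the robot, and variables do not carry over. Pictures are saved under pics/ and viewed, and the job is handed in when it is done.

```bash
mkdir -p pics
cat > h.py <<'E'
from plant import ctrl
import numpy as np, cv2, json
def grab(n,save=None):
    f=ctrl.grab_frame(n)
    for k in('K','dist','R','t','T_tool_cam'):
        if k in f: f[k]=np.array(f[k],float)
    if save: cv2.imwrite('pics/'+save,f['color'])
    return f
def wristpose(f,s):
    from scipy.spatial.transform import Rotation as Ro
    T=np.eye(4);T[:3,:3]=Ro.from_quat(s['tool_rot']).as_matrix();T[:3,3]=s['tool_pos']
    W=T@f['T_tool_cam']; f['R']=W[:3,:3].T; f['t']=-f['R']@W[:3,3]
    return f
def ray(f,uv):
    p=cv2.undistortPoints(np.array([[uv]],float),f['K'],f['dist'])[0,0]
    d=f['R'].T@np.array([p[0],p[1],1]); return -f['R'].T@f['t'],d/np.linalg.norm(d)
def onz(f,uv,z):
    o,d=ray(f,uv); return o+d*(z-o[2])/d[2]
def proj(f,X):
    r,_=cv2.Rodrigues(f['R']); return cv2.projectPoints(np.array(X,float).reshape(-1,1,3),r,f['t'].reshape(3,1),f['K'],f['dist'])[0][:,0]
def tri(fs,uvs):
    A=np.zeros((3,3));b=np.zeros(3)
    for f,u in zip(fs,uvs):
        o,d=ray(f,u);P=np.eye(3)-np.outer(d,d);A+=P;b+=P@o
    X=np.linalg.solve(A,b); return X,[np.linalg.norm(np.cross(X-ray(f,u)[0],ray(f,u)[1])) for f,u in zip(fs,uvs)]
E
python3 - <<'E'
from h import *
s=ctrl.read_state();print(s)
for n in('scene','top','wrist'):
    f=grab(n,n+'0.png');print(n,f['K'].tolist())
    if 'R' in f: print((-f['R'].T@f['t']))
    else: print(f['T_tool_cam'])
E
```

```text
{'time': 0.0, 'joint_positions': array([-1.38608459,  0.47779054,  0.02231824,  1.55641175, -0.011504  ,
        1.10930911, -0.08311217]), 'joint_vel': array([-2.37087575e-04, -9.66122639e-04, -7.87177754e-04, -6.09824713e-05,
        2.16133555e-03,  1.30419848e-03, -3.97239178e-04]), 'effort': array([-5.27122174e-04, -5.82852602e+01,  1.53452341e+00, -2.72622800e+01,
       -5.43066161e-02,  1.67967612e-02,  1.39255158e-04]), 'tool_pos': array([194.66493513, 645.70428341, 221.70449117]), 'tool_rot': array([ 1.45869913e-01,  9.89303374e-01, -8.92640497e-04, -7.14329824e-05]), 'wrist_force': array([-0.42834994, -0.39079527, -0.03912747]), 'moment': array([-0.00744019, -0.00086892,  0.01129057]), 'opening': 0.9973155299852291}
scene [[382.4922060113795, 0.0, 279.05248719278393], [0.0, 382.4922060113795, 204.23993698822846], [0.0, 0.0, 1.0]]
[992.31481885 544.65625235 832.15151496]
top [[508.5140199934057, 0.0, 283.7684302595379], [0.0, 508.5140199934057, 212.38952912565549], [0.0, 0.0, 1.0]]
[ 432.64431262   53.04652824 1245.30823063]
wrist [[318.38222695983706, 0.0, 278.24736102395576], [0.0, 318.38222695983706, 206.61641003572782], [0.0, 0.0, 1.0]]
[[ 3.72709246e-04 -9.70424089e-01 -2.41406189e-01  6.43710784e+01]
 [ 9.99999736e-01  5.12197380e-04 -5.15063550e-04 -7.69278453e-01]
 [ 6.23477694e-04 -2.41405933e-01  9.70424024e-01 -1.62047486e+02]
 [ 0.00000000e+00  0.00000000e+00  0.00000000e+00  1.00000000e+00]]
```

View pics/scene0.png

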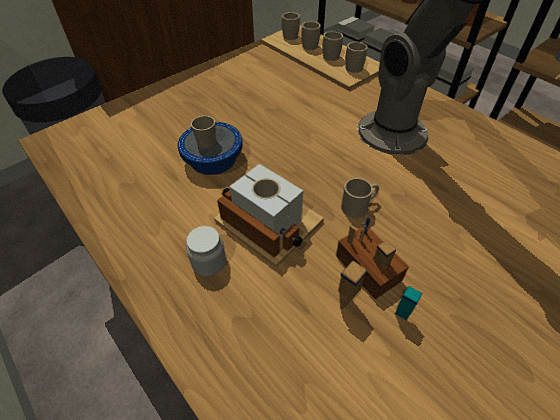

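View pics/top0.png

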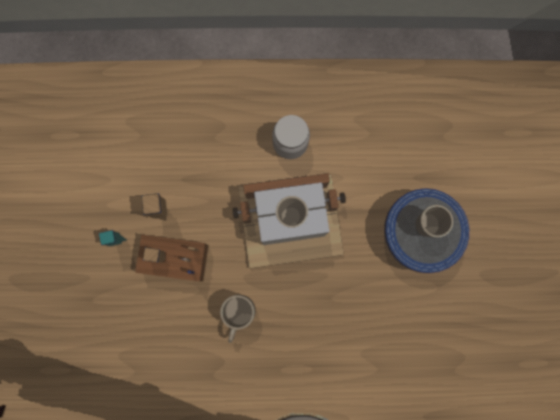

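View pics/wrist0.png

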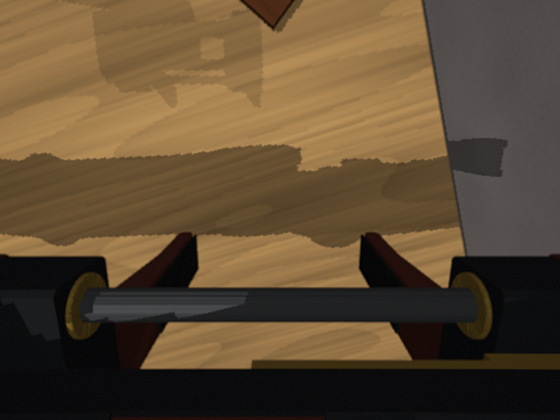

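Run:
```python
from h import *
f=cv2.imread('pics/top0.png');cv2.imwrite('pics/t1.png',cv2.convertScaleAbs(cv2.resize(f[180:300,80:220],None,fx=5,fy=5,interpolation=2),alpha=1.6))
cv2.imwrite('pics/t2.png',cv2.convertScaleAbs(cv2.resize(f[165:275,225:355],None,fx=5,fy=5,interpolation=2),alpha=1.4))
f=cv2.imread('pics/scene0.png');cv2.imwrite('pics/s1.png',cv2.convertScaleAbs(cv2.resize(f[200:325,320:440],None,fx=4.5,fy=4.5,interpolation=2),alpha=1.6))
cv2.imwrite('pics/s2.png',cv2.convertScaleAbs(cv2.resize(f[155:265,210:330],None,fx=5,fy=5,interpolation=2),alpha=1.2))
```

```text
(no output)
```

View pics/t1.png

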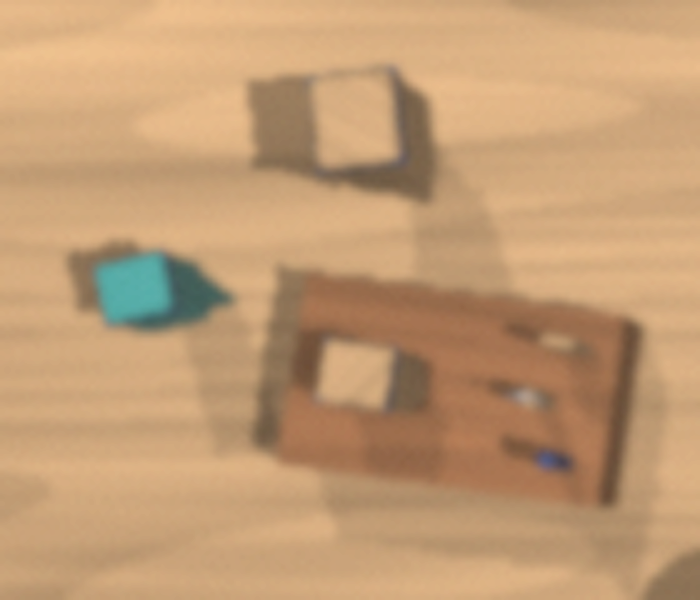

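View pics/t2.png

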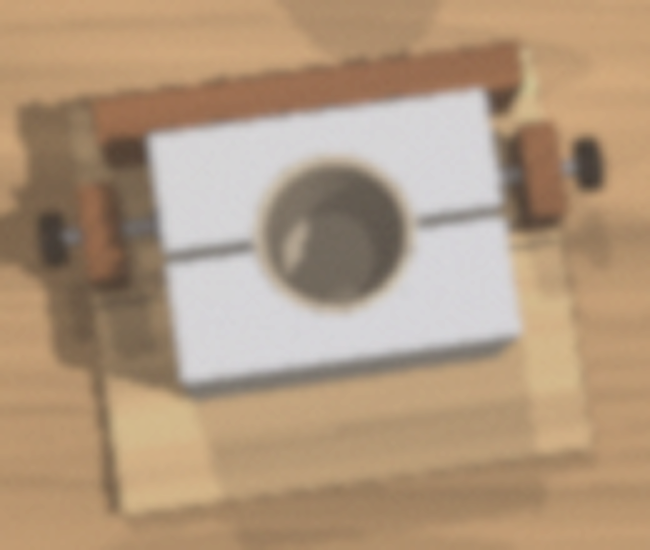

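View pics/s1.png

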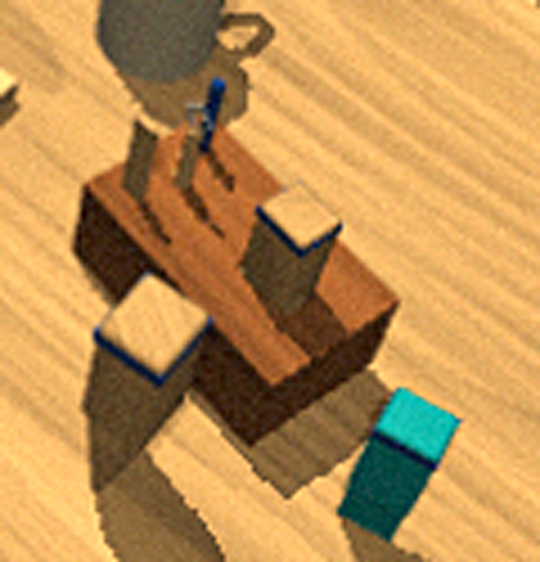

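View pics/s2.png

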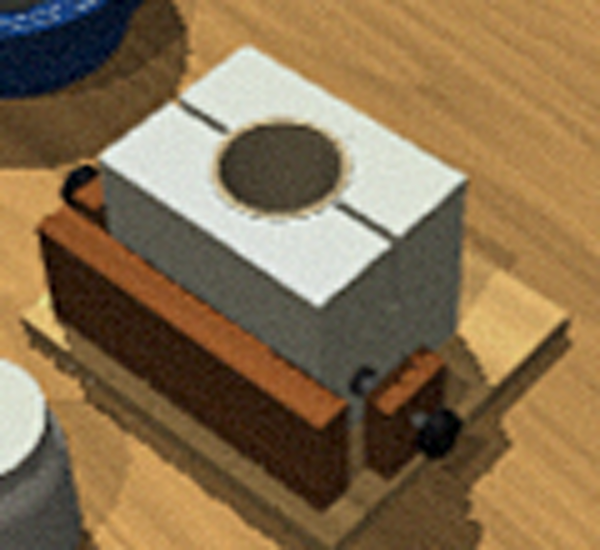

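Run:
```python
from h import *
f=grab('top')
o=np.array([225,165]);
print('mould')
for p in [(150,133),(487,88),(520,338),(183,385),(167,258),(251,246),(418,223),(503,209)]: print(p,onz(f,np.array(p)/5+o,138).round(1))
o=np.array([80,180]);print('block')
for p in [(303,272),(638,318),(612,505),(278,460)]: print(p,onz(f,np.array(p)/5+o,66).round(1))
print('wedge')
for p in [(322,340),(396,348),(390,411),(314,403)]: print(p,onz(f,np.array(p)/5+o,128).round(1))
g=grab('scene');o=np.array([320,200])
print('wedge scene')
for p in [(302,180),(340,225),(300,250),(257,208)]: print(p,onz(g,np.array(p)/4.5+o,128).round(1))
o=np.array([210,155]);print('mould scene')
for p in [(250,45),(467,180),(322,306),(102,162),(182,103),(395,240)]: print(p,onz(g,np.array(p)/5+o,138).round(1))
```

```text
mould
(150, 133) [628.3  97.7 138. ]
(487, 88) [647.4 -51.8 138. ]
(520, 338) [535.9 -64.  138. ]
(183, 385) [516.7  83.6 138. ]
(167, 258) [572.6  90.4 138. ]
(251, 246) [577.5  53.5 138. ]
(418, 223) [587.1 -20.1 138. ]
(503, 209) [593.  -57.7 138. ]
block
(303, 272) [542.2 367.6  66. ]
(638, 318) [519.5 210.9  66. ]
(612, 505) [433.4 222.3  66. ]
(278, 460) [455.  377.2  66. ]
wedge
(322, 340) [506.3 341.9 128. ]
(396, 348) [502.6 309.1 128. ]
(390, 411) [475.  311.2 128. ]
(314, 403) [478.7 344.8 128. ]
wedge scene
(302, 180) [479.3 322.  128. ]
(340, 225) [487.  351.7 128. ]
(300, 250) [513.4 347.7 128. ]
(257, 208) [509.6 317.8 128. ]
mould scene
(250, 45) [541.3 -54.7 138. ]
(467, 180) [523.   92.9 138. ]
(322, 306) [629.7 106.3 138. ]
(102, 162) [651.3 -37.7 138. ]
(182, 103) [595.3 -44.2 138. ]
(395, 240) [576.4  98.6 138. ]
```

```bash
python3 -m creep '[{"fingers":-1,"dx":36,"dy":-39,"dz":12,"rz":-0.17},{"fingers":-1,"dx":36,"dy":-39,"dz":12,"rz":-0.17},{"fingers":-1,"dx":36,"dy":-39,"dz":6,"rz":-0.17},{"fingers":-1,"dx":36,"dy":-39,"dz":0,"rz":-0.17},{"fingers":-1,"dx":36,"dy":-39,"dz":0,"rz":-0.17},{"fingers":-1,"dx":36,"dy":-39,"dz":0,"rz":-0.17},{"fingers":-1,"dx":36,"dy":-39,"dz":0,"rz":-0.17},{"fingers":-1,"dx":36,"dy":-39,"dz":0,"rz":-0.17}]' 30
cat > st.py <<'E'
from h import *
s=ctrl.read_state();q=np.array(s['tool_rot'])
from scipy.spatial.transform import Rotation as Ro
M=Ro.from_quat(q).as_matrix()
print('t',round(s['time'],2),'pos',np.round(s['tool_pos'],1),'yang',round(np.arctan2(M[1,1],M[0,1]),4),'tilt',np.round(M[:2,2],4),'F',np.round(s['wrist_force'],1),'op',round(s['opening'],3),'j',np.round(s['joint_positions'],2))
E
python3 st.py
```

```text
t 0.25 pos [194.8 646.  222.2] yang 1.278 tilt [-0.0002 -0.0008] F [0.5 0.4 0.5] op 1.0 j [-1.39  0.48  0.02  1.56 -0.01  1.11 -0.08]schema error: expected keys fingers, dx, dy, dz, rx, ry, rz
```

```bash
python3 -m creep '[{"fingers":-1,"dx":36,"dy":-39,"dz":12,"rx":0,"ry":0,"rz":-0.17},{"fingers":-1,"dx":36,"dy":-39,"dz":12,"rx":0,"ry":0,"rz":-0.17},{"fingers":-1,"dx":36,"dy":-39,"dz":6,"rx":0,"ry":0,"rz":-0.17},{"fingers":-1,"dx":36,"dy":-39,"dz":0,"rx":0,"ry":0,"rz":-0.17},{"fingers":-1,"dx":36,"dy":-39,"dz":0,"rx":0,"ry":0,"rz":-0.17},{"fingers":-1,"dx":36,"dy":-39,"dz":0,"rx":0,"ry":0,"rz":-0.17},{"fingers":-1,"dx":36,"dy":-39,"dz":0,"rx":0,"ry":0,"rz":-0.17},{"fingers":-1,"dx":36,"dy":-39,"dz":0,"rx":0,"ry":0,"rz":-0.17}]' 30
python3 st.py
```

```text
time: 1.25
tool_pos: [484.9, 327.2, 252.7]
tool_rot: [0.747, 0.665, 0.002, -0.002]
wrist_force: [-0.9, 0.6, -0.6]
opening: 0.997
t 1.25 pos [484.9 327.2 252.7] yang -0.1157 tilt [-0.      0.0052] F [-0.9  0.6 -0.6] op 0.997 j [-1.04  0.31  0.43  1.77 -0.15  1.09 -0.67]
```

Run:
```python
from h import *
s=ctrl.read_state();f=wristpose(grab('wrist','w1.png'),s)
```

```text
(no output)
```

View pics/w1.png

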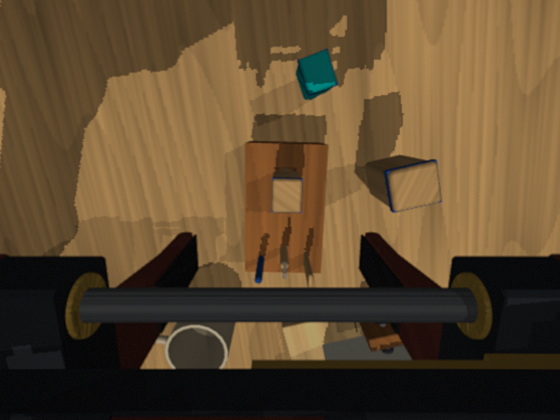

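Run:
```python
from h import *
s=ctrl.read_state();f=wristpose(grab('wrist'),s)
print(-f['R'].T@f['t'])
c=f['color'];cv2.imwrite('pics/w1z.png',cv2.convertScaleAbs(cv2.resize(c[130:290,225:345],None,fx=5,fy=5,interpolation=2)[:600],alpha=1.4))
for p in [(273,178),(302,178),(302,212),(273,212)]: print(p,onz(f,p,128).round(1))
for p in [(247,142),(327,144),(321,273),(247,271)]: print(p,onz(f,p,66).round(1))
print(proj(f,[[490.6,326.8,128],[497,334.8,128]]))
```

```text
[499.18611625 382.82238833 415.37460987]
(273, 178) [489.9 339.7 128. ]
(302, 178) [516.  336.3 128. ]
(302, 212) [512.4 304.5 128. ]
(273, 212) [485.5 308.1 128. ]
(247, 142) [465.4 372.8  66. ]
(327, 144) [550.6 359.3  66. ]
(321, 273) [529.  209.9  66. ]
(247, 271) [442.1 224.2  66. ]
[[275.71148528 191.75756535]
 [281.4894085  182.30704516]]
```

View pics/w1z.png

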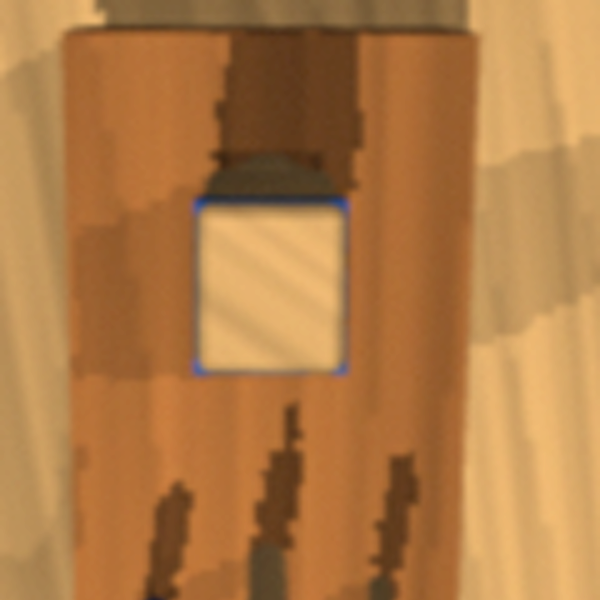

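```bash
python3 -m creep '[{"fingers":-1,"dx":13,"dy":-2,"dz":-40,"rx":-0.005,"ry":0,"rz":-0.015},{"fingers":-1,"dx":0,"dy":0,"dz":-45,"rx":0,"ry":0,"rz":0},{"fingers":-1,"dx":0,"dy":0,"dz":0,"rx":0,"ry":0,"rz":0}]' 30
python3 st.py
python3 - <<'E'
from h import *
s=ctrl.read_state();f=wristpose(grab('wrist','w2.png'),s)
grab('top','top2.png');grab('scene','scene2.png')
E
```

```text
time: 1.72
tool_pos: [501.9, 321.0, 167.1]
tool_rot: [0.754, 0.657, 0.001, 0.001]
wrist_force: [1.1, 0.6, 0.4]
opening: 1.002
t 1.73 pos [501.9 321.  167.1] yang -0.1373 tilt [ 0.0036 -0.0003] F [1.1 0.6 0.4] op 1.002 j [-0.99  0.43  0.41  1.83 -0.21  0.93 -0.62]
```

View pics/w2.png

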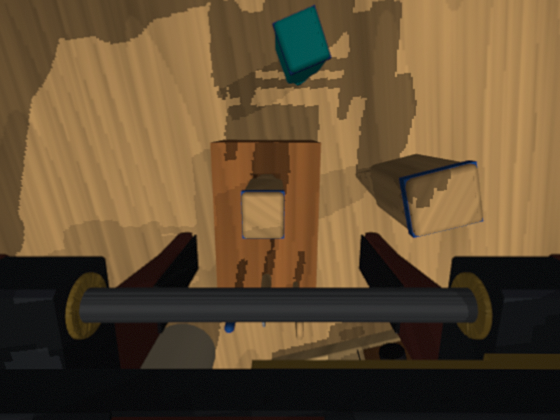

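View pics/scene2.png

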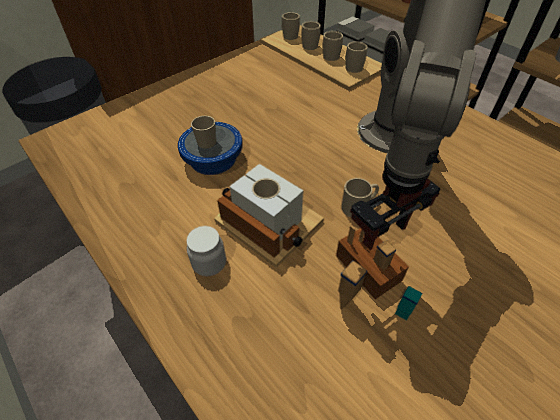

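Run:
```python
from h import *
from scipy.spatial.transform import Rotation as Ro
s=ctrl.read_state();f=wristpose(grab('wrist'),s)
M=Ro.from_quat(s['tool_rot']).as_matrix()
cs=[onz(f,p,128) for p in [(242,191),(284.5,191),(284,238),(242,238)]]
for c in cs: print(c.round(1))
c=np.mean(cs,0);print(c, M.T@(c-s['tool_pos']))
for p in [(212,141),(321,141)]:
  c=onz(f,p,66);print(c.round(1))
# TCP projection, finger tips
print(proj(f,[s['tool_pos'],s['tool_pos']+M@[0,44,0],s['tool_pos']+M@[0,-44,0]]))
for n in('top','scene'):
  print(n,proj(grab(n),[s['tool_pos']]))
```

```text
[486.  349.5 128. ]
[513.6 345.6 128. ]
[509.  313.4 128. ]
[480.6 317.4 128. ]
[497.29452089 331.49052832 128.        ] [ 7.50383519 -9.17705351 43.5969523 ]
[460.3 383.5  66. ]
[549.3 371.1  66. ]
[[276.56717691 249.67391719]
 [357.66812087 249.69756154]
 [195.4264009  249.68781365]]
top [[148.21294368 247.27787529]]
scene [[384.03550011 234.67865292]]
```

View pics/top2.png

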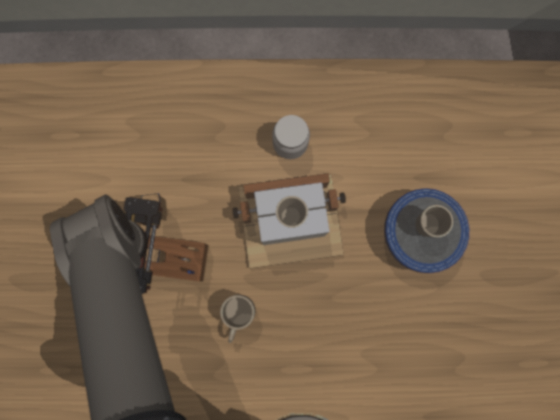

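```bash
python3 -m creep '[{"fingers":-1,"dx":-4.5,"dy":10,"dz":-20,"rx":0,"ry":0.0036,"rz":-0.006},{"fingers":-1,"dx":0,"dy":0,"dz":-35,"rx":0,"ry":0,"rz":0},{"fingers":-1,"dx":0,"dy":0,"dz":-28,"rx":0,"ry":0,"rz":0},{"fingers":-1,"dx":0,"dy":0,"dz":0,"rx":0,"ry":0,"rz":0}]' 30
python3 st.py
python3 - <<'E'
from h import *
s=ctrl.read_state();f=wristpose(grab('wrist','w3.png'),s)
E
```

```text
time: 2.52
tool_pos: [499.0, 336.6, 86.2]
tool_rot: [0.756, 0.655, 0.006, -0.001]
wrist_force: [0.1, -0.7, 0.4]
opening: 1.0
t 2.52 pos [499.  336.6  86.2] yang -0.1423 tilt [0.0083 0.0097] F [ 0.1 -0.7  0.4] op 1.0 j [-0.97  0.53  0.37  1.88 -0.27  0.76 -0.6 ]
```

View pics/w3.png

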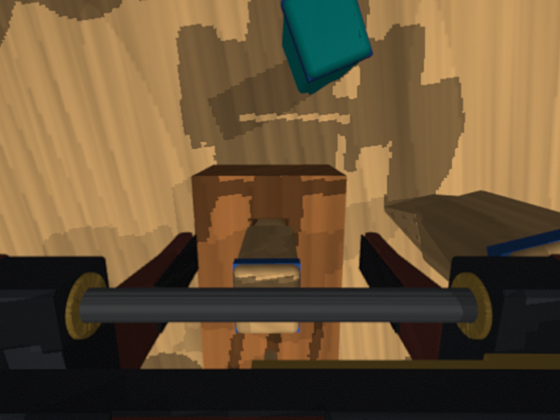

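```bash
python3 -m creep '[{"fingers":-1,"dx":-4,"dy":-4,"dz":-7,"rx":-0.0095,"ry":0.008,"rz":0},{"fingers":-1,"dx":0,"dy":0,"dz":0,"rx":0,"ry":0,"rz":0}]' 30
python3 st.py;python3 - <<'E'
from h import *
for i in range(3):
  grab('wrist'); import subprocess; print(subprocess.run(['python3','st.py'],capture_output=True,text=True).stdout)
E
```

```text
time: 2.82
tool_pos: [496.4, 333.8, 81.7]
tool_rot: [0.756, 0.655, 0.002, 0.0]
wrist_force: [0.1, 0.0, -0.1]
opening: 0.997
t 2.83 pos [496.4 333.8  81.7] yang -0.1422 tilt [0.0033 0.0027] F [ 0.1  0.  -0.1] op 0.997 j [-0.97  0.54  0.37  1.88 -0.27  0.76 -0.6 ]
t 2.88 pos [497.  334.2  82.2] yang -0.1423 tilt [0.0044 0.0036] F [0.3 0.7 0.8] op 1.001 j [-0.97  0.54  0.37  1.88 -0.27  0.76 -0.6 ]

this script no longer has the robotException ignored in: <_io.TextIOWrapper mode='rw' encoding='UTF-8'>
Traceback (most recent call last):
BrokenPipeError: [Errno 32] Broken pipe
```

```bash
python3 -m creep '[{"fingers":-1,"dx":-2,"dy":-2.5,"dz":-3,"rx":-0.003,"ry":0.003,"rz":0},{"fingers":0.4,"dx":0,"dy":0,"dz":0,"rx":0,"ry":0,"rz":0},{"fingers":0.4,"dx":0,"dy":0,"dz":0,"rx":0,"ry":0,"rz":0},{"fingers":0.4,"dx":0,"dy":0,"dz":0,"rx":0,"ry":0,"rz":0},{"fingers":0.4,"dx":0,"dy":0,"dz":0,"rx":0,"ry":0,"rz":0}]' 50
python3 st.py
```

```text
time: 3.5
tool_pos: [495.7, 331.9, 80.4]
tool_rot: [0.756, 0.655, 0.002, 0.0]
wrist_force: [-0.0, -1.1, -0.2]
opening: 0.582
t 3.5 pos [495.7 331.9  80.4] yang -0.1428 tilt [0.0032 0.0022] F [-0.  -1.1 -0.2] op 0.582 j [-0.97  0.54  0.37  1.89 -0.27  0.76 -0.6 ]
```

```bash
python3 -m creep '[{"fingers":1,"dx":0,"dy":0,"dz":0,"rx":0,"ry":0,"rz":0},{"fingers":1,"dx":0,"dy":0,"dz":0,"rx":0,"ry":0,"rz":0},{"fingers":1,"dx":0,"dy":0,"dz":0,"rx":0,"ry":0,"rz":0},{"fingers":1,"dx":0,"dy":0,"dz":0,"rx":0,"ry":0,"rz":0}]' 50
python3 st.py;python3 - <<'E'
from h import *
grab('wrist','w4.png')
E
```

```text
time: 4.0
tool_pos: [494.8, 332.1, 80.4]
tool_rot: [0.756, 0.655, 0.001, -0.0]
wrist_force: [-0.6, -0.1, 0.8]
opening: 0.316
t 4.0 pos [494.8 332.1  80.4] yang -0.1422 tilt [0.0015 0.0021] F [-0.6 -0.1  0.8] op 0.316 j [-0.97  0.54  0.37  1.89 -0.27  0.76 -0.6 ]
```

View pics/w4.png

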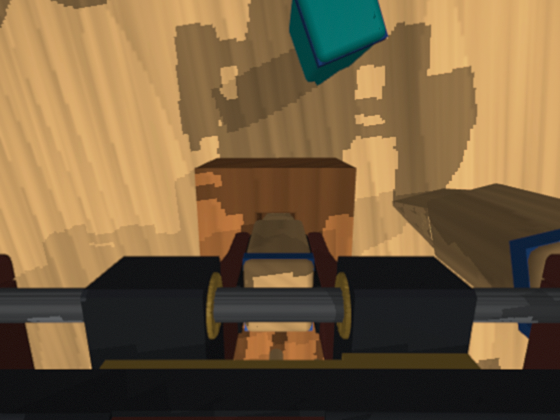

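```bash
python3 -m creep '[{"fingers":1,"dx":0,"dy":0,"dz":20,"rx":0,"ry":0,"rz":0},{"fingers":1,"dx":0,"dy":0,"dz":50,"rx":0,"ry":0,"rz":0},{"fingers":1,"dx":0,"dy":0,"dz":60,"rx":0,"ry":0,"rz":0},{"fingers":1,"dx":10,"dy":-30,"dz":40,"rx":0,"ry":0,"rz":0.05},{"fingers":1,"dx":18,"dy":-56,"dz":5,"rx":0,"ry":0,"rz":0.055},{"fingers":1,"dx":18,"dy":-56,"dz":0,"rx":0,"ry":0,"rz":0.055},{"fingers":1,"dx":18,"dy":-56,"dz":0,"rx":0,"ry":0,"rz":0.055},{"fingers":1,"dx":18,"dy":-56,"dz":0,"rx":0,"ry":0,"rz":0.055}]' 50
python3 -m creep '[{"fingers":1,"dx":0,"dy":0,"dz":0,"rx":0,"ry":0,"rz":0}]'
python3 st.py;python3 - <<'E'
from h import *
grab('wrist','w5.png')
grab('scene','scene5.png')
E
python3 st.py
```

```text
time: 5.05
tool_pos: [578.3, 75.2, 260.2]
tool_rot: [0.653, 0.757, 0.004, 0.002]
wrist_force: [0.8, 1.3, -1.2]
opening: 0.316
time: 5.18
tool_pos: [579.5, 68.2, 260.6]
tool_rot: [0.657, 0.754, 0.003, 0.004]
wrist_force: [-0.6, 1.7, -1.0]
opening: 0.318
t 5.17 pos [579.5  68.2 260.6] yang 0.1374 tilt [ 0.0102 -0.0001] F [-0.6  1.7 -1. ] op 0.318 j [-0.63  0.31  0.5   1.77 -0.16  1.1   0.07]
t 5.28 pos [578.5  74.3 260. ] yang 0.1445 tilt [0.0086 0.0025] F [ 0.5  1.  -1.3] op 0.314 j [-0.63  0.31  0.5   1.77 -0.16  1.1   0.07]
```

View pics/w5.png

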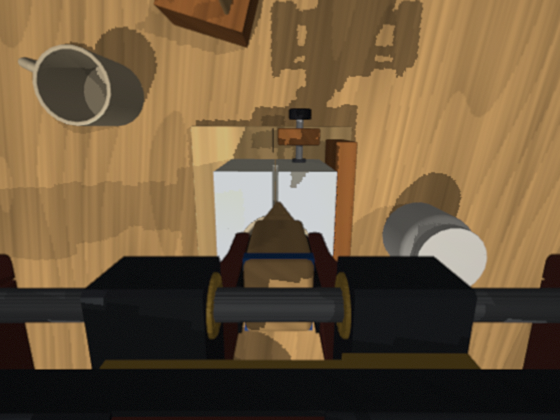

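View pics/scene5.png

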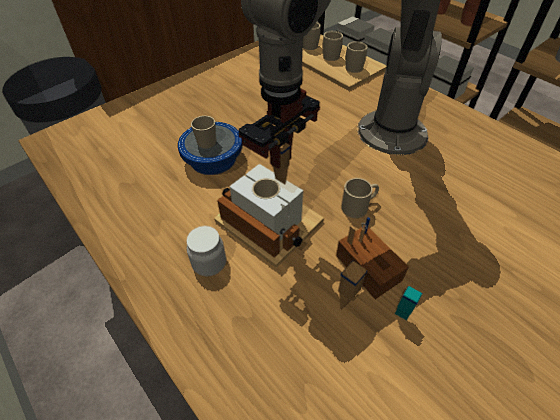

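Run:
```python
from h import *
f=cv2.imread('pics/w5.png');cv2.imwrite('pics/w5z.png',cv2.resize(f[110:260,200:350],None,fx=4,fy=4,interpolation=2))
```

```text
(no output)
```

View pics/w5z.png

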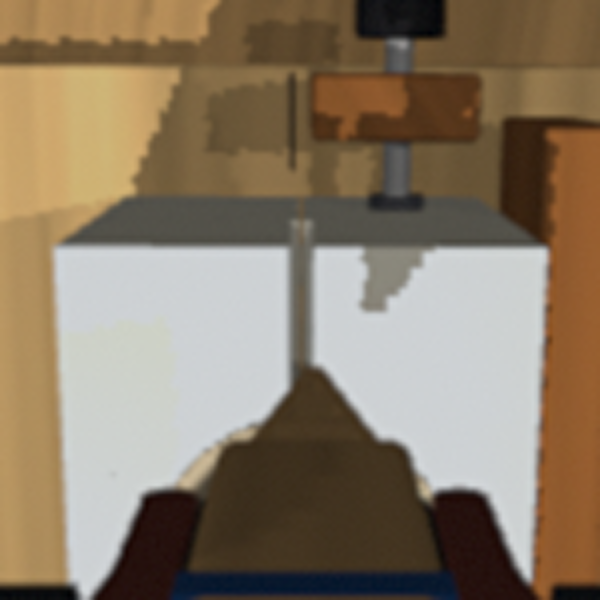

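```bash
cat > look.py <<'E'
from h import *
import sys
from scipy.spatial.transform import Rotation as Ro
s=ctrl.read_state();f=wristpose(grab('wrist',sys.argv[1]+'.png'),s)
x0,y0=200,110
cv2.imwrite('pics/'+sys.argv[1]+'z.png',cv2.resize(f['color'][110:260,200:350],None,fx=4,fy=4,interpolation=2))
M=Ro.from_quat(s['tool_rot']).as_matrix()
print('pos',s['tool_pos'].round(2),'yang',np.arctan2(M[1,1],M[0,1]).round(4),'tilt',M[:2,2].round(4),'F',s['wrist_force'].round(1))
tip=s['tool_pos']+M@[0,0,62.4]
pp=lambda X:((proj(f,X)-[200,110]+.5)*4-.5).round(1)
print('tip',tip.round(1),pp([tip]))
np.savez('last.npz',R=f['R'],t=f['t'],K=f['K'],d=f['dist'],pos=s['tool_pos'],M=M)
E
cat > onz.py <<'E'
# zoom pixels -> world and tool-frame pts: z u v u v
import sys;from h import *
l=np.load('last.npz');f=dict(R=l['R'],t=l['t'],K=l['K'],dist=l['d'])
a=list(map(float,sys.argv[1:]));z=a[0]
for u,v in zip(a[1::2],a[2::2]):
    X=onz(f,((u+.5)/4-.5+200,(v+.5)/4-.5+110),z);print((u,v),X.round(1),'tool',(l['M'].T@(X-l['pos'])).round(1))
E
python3 look.py w6; python3 onz.py 138 55 245 548 245 301 245 301 370
```

```text
pos [578.47  74.34 260.02] yang 0.1445 tilt [0.0086 0.0025] F [ 0.5  1.  -1.3]
tip [579.   74.5 197.6] [[311.1 432.2]]
(55.0, 245.0) [519.   92.6 138. ] tool [ 26.5 -57.3 121.6]
(548.0, 245.0) [628.1 108.4 138. ] tool [ 26.4  52.9 122.5]
(301.0, 245.0) [573.4 100.5 138. ] tool [ 26.4  -2.4 122. ]
(301.0, 370.0) [577.4  72.1 138. ] tool [ -2.2  -2.4 122. ]
```

View pics/w6z.png

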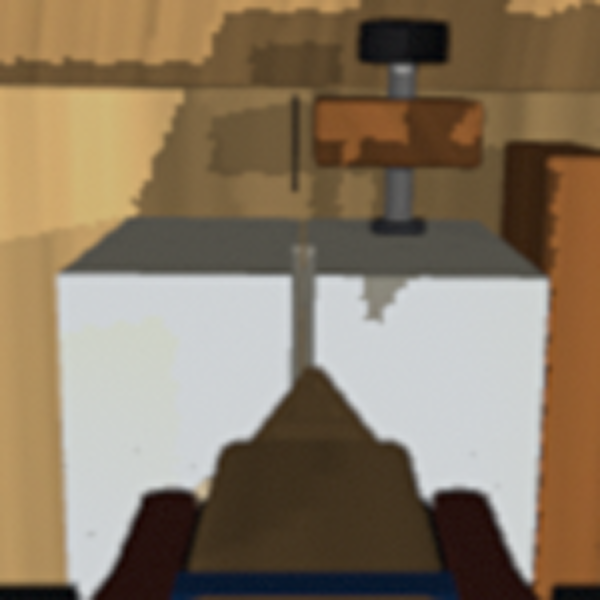

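```bash
python3 onz.py 138 59 272 548 276 303 274 303.5 365; python3 onz.py 197.6 313 370; python3 -c "
from h import *
l=np.load('last.npz');f=dict(R=l['R'],t=l['t'],K=l['K'],dist=l['d'])
print(((proj(f,[l['pos']+l['M']@np.array([x,0,62.4]) for x in(15,10,0)])-[200,110]+.5)*4-.5))"
```

```text
(59.0, 272.0) [520.5  86.7 138. ] tool [ 20.4 -56.7 121.6]
(548.0, 276.0) [629.4 101.5 138. ] tool [ 19.4  53.3 122.5]
(303.0, 274.0) [574.7  94.1 138. ] tool [ 19.9  -1.9 122. ]
(303.5, 365.0) [577.8  73.3 138. ] tool [ -1.1  -1.9 122. ]
(313.0, 370.0) [577.7  86.1 197.6] tool [11.7  0.4 62.4]
[[311.04571788 352.13915287]
 [311.05316027 379.08961358]
 [311.06775353 432.1537826 ]]
```

```bash
python3 -m creep '[{"fingers":1,"dx":-2,"dy":5,"dz":-24,"rx":-0.002,"ry":0.007,"rz":0},{"fingers":1,"dx":0,"dy":0,"dz":-20,"rx":0,"ry":0,"rz":0},{"fingers":1,"dx":0,"dy":0,"dz":0,"rx":0,"ry":0,"rz":0},{"fingers":1,"dx":0,"dy":0,"dz":0,"rx":0,"ry":0,"rz":0}]'
python3 look.py w7
```

```text
time: 5.82
tool_pos: [575.4, 89.6, 215.1]
tool_rot: [0.649, 0.761, 0.002, -0.001]
wrist_force: [0.2, -1.0, -0.7]
opening: 0.318
pos [575.36  89.55 215.1 ] yang 0.1583 tilt [0.0014 0.0034] F [ 0.2 -1.  -0.7]
tip [575.4  89.8 152.7] [[311.2 432.1]]
```

View pics/w7z.png

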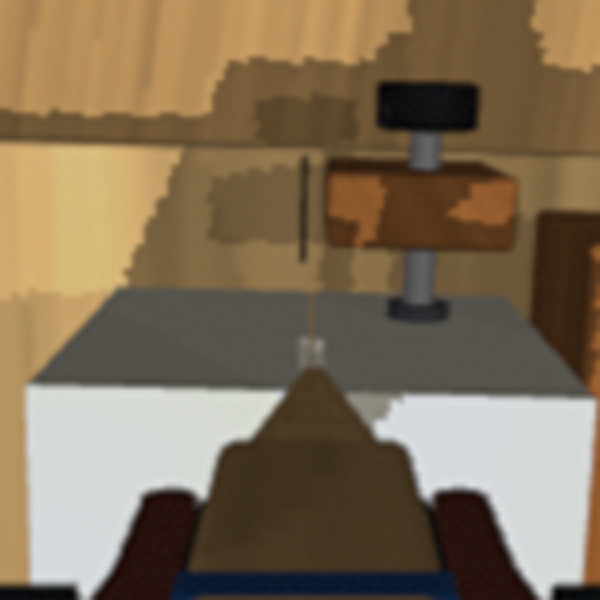

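```bash
python3 onz.py 138 28 382 592 396 311 388; python3 onz.py 152.7 315 370;python3 st.py; python3 onz.py 86 312 338
```

```text
(28.0, 382.0) [520.5  87.  138. ] tool [  5.9 -54.7  77. ]
(592.0, 396.0) [628.7 101.4 138. ] tool [ 3.1 54.4 77.2]
(311.0, 388.0) [574.7  94.4 138. ] tool [ 4.7 -0.1 77.1]
(315.0, 370.0) [574.3 101.4 152.7] tool [11.7  0.7 62.4]
t 5.88 pos [575.3  89.6 215.1] yang 0.1583 tilt [0.0013 0.0035] F [-0.2  0.4 -0.7] op 0.316 j [-0.63  0.35  0.48  1.82 -0.19  1.01  0.08]
(312.0, 338.0) [575.   93.7  86. ] tool [3.700e+00 1.000e-01 1.291e+02]
```

```bash
python3 -m creep '[{"fingers":1,"dx":0.4,"dy":-5,"dz":0,"rx":-0.001,"ry":0,"rz":-0.013},{"fingers":1,"dx":0.4,"dy":-5,"dz":0,"rx":-0.001,"ry":0.001,"rz":-0.013},{"fingers":1,"dx":0,"dy":0,"dz":0,"rx":0,"ry":0,"rz":0}]'
python3 st.py
python3 -m creep '[{"fingers":1,"dx":0,"dy":0,"dz":0,"rx":0,"ry":0,"rz":0}]'
python3 look.py w8
```

```text
time: 6.25
tool_pos: [577.0, 78.9, 216.8]
tool_rot: [0.66, 0.752, 0.002, 0.0]
wrist_force: [-1.1, 0.3, -0.6]
opening: 0.317
t 6.25 pos [577.   78.9 216.8] yang 0.1303 tilt [0.0029 0.002 ] F [-1.1  0.3 -0.6] op 0.317 j [-0.62  0.35  0.49  1.82 -0.19  1.01  0.07]
time: 6.38
tool_pos: [577.1, 78.8, 216.9]
tool_rot: [0.66, 0.752, 0.002, 0.0]
wrist_force: [-0.3, 0.4, -0.9]
opening: 0.317
pos [577.14  78.76 216.93] yang 0.1299 tilt [0.0032 0.0022] F [-0.3  0.4 -0.9]
tip [577.3  78.9 154.5] [[311.  432.2]]
```

View pics/w8z.png

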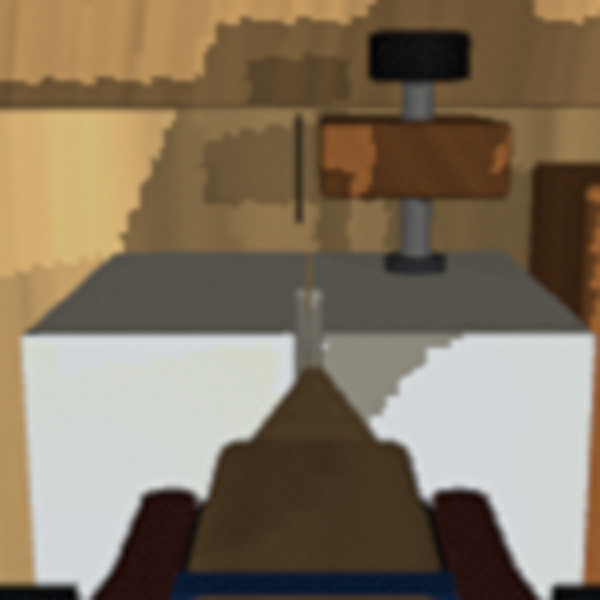

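```bash
python3 onz.py 138 295 345 322 345 309 345 309 332; python3 onz.py 154.5 313.5 370
```

```text
(295.0, 345.0) [572.6  91.2 138. ] tool [12.8 -3.1 78.9]
(322.0, 345.0) [577.8  91.9 138. ] tool [12.8  2.1 79. ]
(309.0, 345.0) [575.3  91.6 138. ] tool [12.8 -0.4 79. ]
(309.0, 332.0) [575.   94.1 138. ] tool [15.4 -0.4 79. ]
(313.5, 370.0) [576.3  90.6 154.5] tool [11.7  0.5 62.5]
```

```bash
python3 -m creep '[{"fingers":1,"dx":-0.9,"dy":0.1,"dz":-7,"rx":0,"ry":0.001,"rz":0},{"fingers":1,"dx":0,"dy":0,"dz":-5,"rx":0,"ry":0,"rz":0},{"fingers":1,"dx":0,"dy":0,"dz":0,"rx":0,"ry":0,"rz":0}]'
python3 look.py w9
```

```text
time: 6.8
tool_pos: [575.8, 79.0, 203.7]
tool_rot: [0.66, 0.752, 0.001, -0.0]
wrist_force: [0.1, -0.4, -0.6]
opening: 0.316
pos [575.79  79.   203.66] yang 0.1302 tilt [0.0013 0.0021] F [ 0.1 -0.4 -0.6]
tip [575.9  79.1 141.3] [[311.  432.2]]
```

View pics/w9z.png

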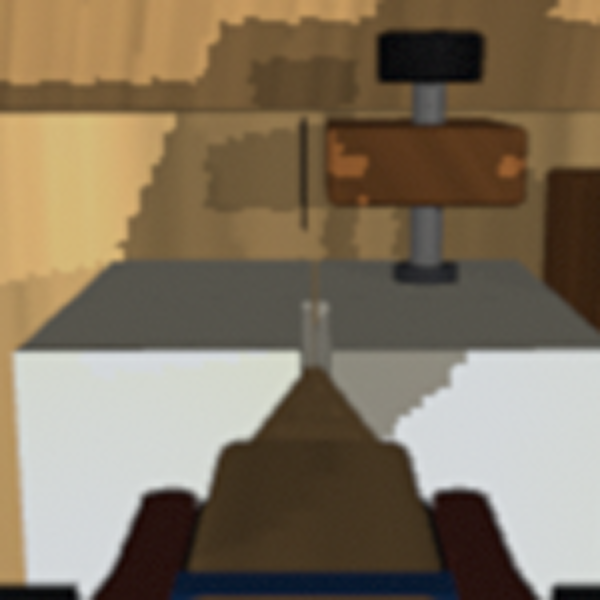

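```bash
python3 -m creep '[{"fingers":1,"dx":0.2,"dy":0,"dz":-4,"rx":0,"ry":0,"rz":0},{"fingers":1,"dx":0,"dy":0,"dz":-1,"rx":0,"ry":0,"rz":0}]'; python3 -m creep '[{"fingers":1,"dx":0,"dy":0,"dz":-3,"rx":0,"ry":0,"rz":0},{"fingers":1,"dx":0,"dy":0,"dz":0,"rx":0,"ry":0,"rz":0}]'
```

```text
time: 7.1
tool_pos: [576.3, 79.1, 198.7]
tool_rot: [0.66, 0.752, 0.001, -0.0]
wrist_force: [0.1, -0.9, -1.0]
opening: 0.318
time: 7.35
tool_pos: [576.3, 79.1, 195.4]
tool_rot: [0.66, 0.752, 0.001, -0.0]
wrist_force: [-0.6, -0.0, -0.4]
opening: 0.315
```

```bash
python3 -m creep '[{"fingers":1,"dx":0,"dy":0,"dz":-2,"rx":0,"ry":0,"rz":0},{"fingers":1,"dx":0,"dy":0,"dz":0,"rx":0,"ry":0,"rz":0}]'; python3 -m creep '[{"fingers":1,"dx":-0.3,"dy":0,"dz":-2,"rx":0,"ry":0,"rz":0},{"fingers":1,"dx":0,"dy":0,"dz":0,"rx":0,"ry":0,"rz":0}]'
```

```text
time: 7.6
tool_pos: [576.2, 79.1, 193.4]
tool_rot: [0.66, 0.752, 0.001, -0.0]
wrist_force: [-0.4, -0.3, -0.8]
opening: 0.315
time: 7.85
tool_pos: [575.9, 79.0, 191.3]
tool_rot: [0.66, 0.752, 0.001, -0.0]
wrist_force: [-0.7, 0.1, -1.0]
opening: 0.313
```

```bash
python3 -m creep '[{"fingers":1,"dx":-0.3,"dy":0,"dz":-2,"rx":0,"ry":0,"rz":0},{"fingers":1,"dx":0,"dy":0,"dz":0,"rx":0,"ry":0,"rz":0}]'; python3 st.py
```

```text
time: 8.1
tool_pos: [575.7, 79.0, 189.4]
tool_rot: [0.66, 0.752, 0.002, -0.0]
wrist_force: [0.1, -0.9, -1.7]
opening: 0.318
t 8.1 pos [575.7  79.  189.4] yang 0.1303 tilt [0.002  0.0023] F [ 0.1 -0.9 -1.7] op 0.318 j [-0.61  0.38  0.48  1.85 -0.21  0.96  0.09]
```

```bash
python3 -m creep '[{"fingers":1,"dx":-0.2,"dy":0,"dz":-2,"rx":0,"ry":0,"rz":0},{"fingers":1,"dx":0,"dy":0,"dz":0,"rx":0,"ry":0,"rz":0}]'; python3 -m creep '[{"fingers":1,"dx":-0.3,"dy":0,"dz":-2,"rx":0,"ry":0,"rz":0},{"fingers":1,"dx":0,"dy":0,"dz":0,"rx":0,"ry":0,"rz":0}]'
```

```text
time: 8.35
tool_pos: [575.5, 79.0, 188.1]
tool_rot: [0.66, 0.752, 0.002, -0.0]
wrist_force: [-0.3, -0.8, -2.5]
opening: 0.318
time: 8.6
tool_pos: [575.4, 79.0, 187.2]
tool_rot: [0.66, 0.752, 0.002, -0.0]
wrist_force: [-0.2, -0.6, -3.5]
opening: 0.315
```

```bash
python3 look.py w10;  python3 - <<'E'
from h import *
f=grab('top','top10.png');cv2.imwrite('pics/t10z.png',cv2.convertScaleAbs(cv2.resize(f['color'][165:275,225:355],None,fx=5,fy=5,interpolation=2),alpha=1.4))
E
```

```text
pos [575.41  78.99 187.23] yang 0.1302 tilt [0.0025 0.0035] F [-0.2 -0.6 -3.5]
tip [575.6  79.2 124.8] [[311.  432.2]]
```

View pics/w10z.png

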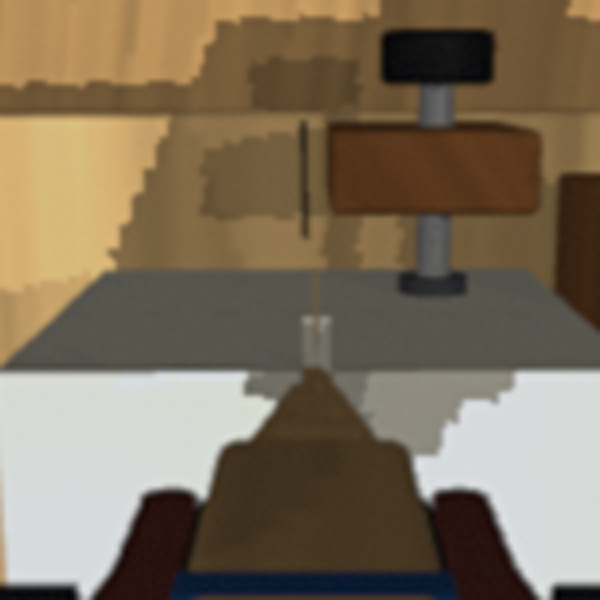

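View pics/t10z.png

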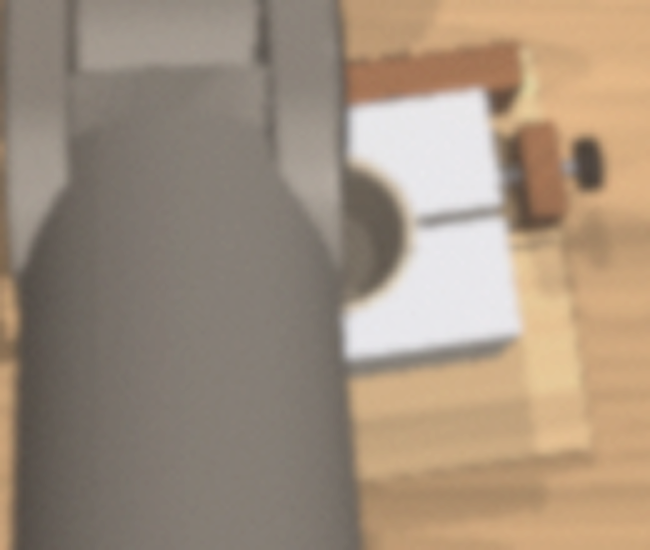

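```bash
python3 -m creep '[{"fingers":1,"dx":-0.3,"dy":0,"dz":-3,"rx":0,"ry":0,"rz":0},{"fingers":1,"dx":0,"dy":0,"dz":0,"rx":0,"ry":0,"rz":0}]'; python3 -m creep '[{"fingers":1,"dx":-0.3,"dy":0,"dz":-4,"rx":0,"ry":0,"rz":0}]';python3 st.py
```

```text
time: 8.95
tool_pos: [575.1, 78.9, 185.6]
tool_rot: [0.66, 0.752, 0.002, -0.001]
wrist_force: [0.4, 0.6, -4.3]
opening: 0.317
time: 9.07
tool_pos: [574.9, 78.9, 183.1]
tool_rot: [0.66, 0.752, 0.003, -0.001]
wrist_force: [-8.6, -0.4, 21.3]
opening: 0.315
t 9.07 pos [574.9  78.9 183.1] yang 0.1299 tilt [0.0022 0.0051] F [-8.6 -0.4 21.3] op 0.315 j [-0.61  0.39  0.47  1.86 -0.22  0.95  0.09]
```

```bash
python3 -m creep '[{"fingers":1,"dx":-0.6,"dy":0,"dz":0,"rx":-0.003,"ry":0,"rz":0}]';python3 look.py w11
```

```text
time: 9.2
tool_pos: [574.6, 79.0, 183.0]
tool_rot: [0.66, 0.752, 0.002, 0.0]
wrist_force: [2.3, -0.6, -6.5]
opening: 0.317
pos [574.61  79.   183.02] yang 0.13 tilt [0.0031 0.0021] F [ 2.3 -0.6 -6.5]
tip [574.8  79.1 120.6] [[311.  432.2]]
```

View pics/w11z.png

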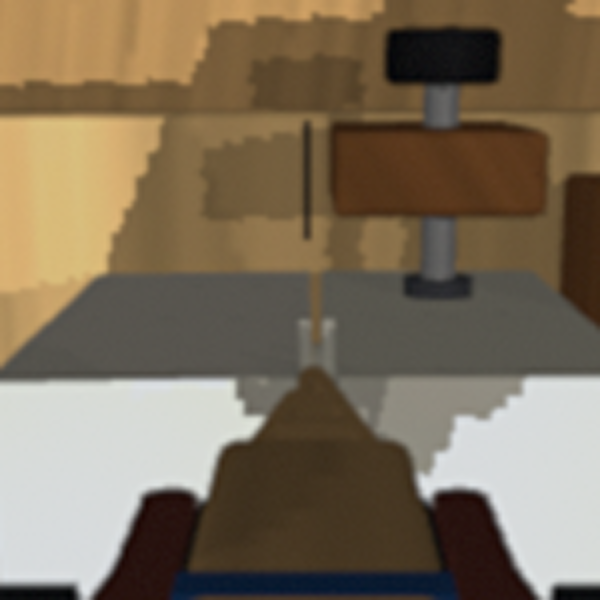

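```bash
python3 onz.py 138 298 374 336 374;  python3 onz.py 86 299 322 333 322; python3 onz.py 60 310 310 323 310
python3 - <<'E'
from h import *
a=cv2.imread('pics/w10.png');b=cv2.imread('pics/w11.png')
c=np.hstack([cv2.resize(i[180:207,265:295],None,fx=12,fy=12,interpolation=2) for i in(a,b)]);cv2.imwrite('pics/cmp.png',c)
E
```

```text
(298.0, 374.0) [570.7  93.8 138. ] tool [15.1 -2.1 45. ]
(336.0, 374.0) [577.   94.6 138. ] tool [15.1  4.2 45.1]
(299.0, 322.0) [570.6  92.6  86. ] tool [13.8 -2.5 97. ]
(333.0, 322.0) [577.6  93.5  86. ] tool [13.8  4.5 97.1]
(310.0, 310.0) [573.2  90.6  60. ] tool [ 11.5  -0.3 123. ]
(323.0, 310.0) [576.1  91.   60. ] tool [ 11.5   2.6 123. ]
```

View pics/cmp.png

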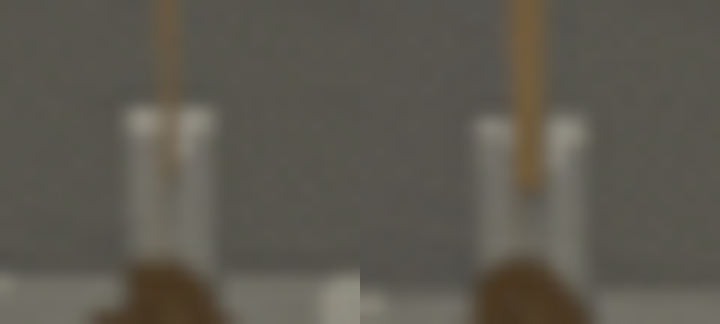

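```bash
python3 -m creep '[{"fingers":1,"dx":-0.5,"dy":0,"dz":-3,"rx":0,"ry":0,"rz":0}]';python3 -m creep '[{"fingers":1,"dx":-0.4,"dy":0,"dz":-2.5,"rx":0,"ry":0,"rz":0}]'
```

```text
time: 9.38
tool_pos: [574.6, 79.0, 181.4]
tool_rot: [0.66, 0.752, 0.002, 0.001]
wrist_force: [-7.5, -0.6, 20.1]
opening: 0.318
time: 9.5
tool_pos: [574.5, 79.0, 180.8]
tool_rot: [0.66, 0.752, 0.003, 0.0]
wrist_force: [-7.0, -0.4, 21.4]
opening: 0.313
```

```bash
python3 -m creep '[{"fingers":1,"dx":-1.0,"dy":-0.1,"dz":0,"rx":-0.002,"ry":0,"rz":0}]';python3 -m creep '[{"fingers":1,"dx":-0.8,"dy":-0.1,"dz":-2.3,"rx":0,"ry":0,"rz":0}]'
```

```text
time: 9.62
tool_pos: [574.2, 79.0, 181.1]
tool_rot: [0.66, 0.752, 0.003, 0.002]
wrist_force: [4.3, -0.6, -5.6]
opening: 0.317
time: 9.75
tool_pos: [574.1, 79.0, 180.1]
tool_rot: [0.66, 0.752, 0.003, 0.002]
wrist_force: [-6.3, -0.8, 19.4]
opening: 0.316
```

```bash
python3 -m creep '[{"fingers":1,"dx":-1.0,"dy":-0.1,"dz":-0.3,"rx":0,"ry":0.002,"rz":0}]'
cat > gap.py <<'E'
import sys
from h import *
a=cv2.imread('pics/%s.png'%sys.argv[1]); y0,y1,x0,x1=map(int,sys.argv[2:6])
cv2.imwrite('pics/%sg.png'%sys.argv[1],cv2.resize(a[y0:y1,x0:x1],None,fx=14,fy=14,interpolation=2))
g=a[y0:y1].astype(int)
E
python3 look.py w12; python3 gap.py w12 175 210 260 300
```

```text
time: 9.88
tool_pos: [574.0, 79.0, 180.2]
tool_rot: [0.66, 0.752, 0.003, 0.002]
wrist_force: [3.6, 0.9, -2.1]
opening: 0.318
pos [573.99  79.   180.22] yang 0.1304 tilt [0.0071 0.0026] F [ 3.6  0.9 -2.1]
tip [574.4  79.2 117.8] [[311.  432.2]]
```

View pics/w12g.png

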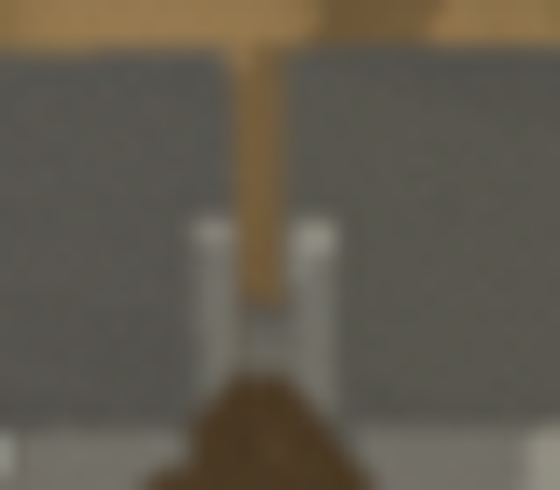

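```bash
cat > gapm.py <<'E'
import sys
from h import *
from scipy.ndimage import gaussian_filter1d
def m(name,ra,rb,x0,x1):
    a=cv2.imread('pics/%s.png'%name).astype(float)
    p=(a[ra:rb,x0:x1,2]-a[ra:rb,x0:x1,0]).mean(0)
    b=np.median(np.r_[p[:5],p[-5:]]);p=p-b
    h=p.max()/2;i=np.where(p>h)[0];l=i[0]-(p[i[0]]-h)/(p[i[0]]-p[i[0]-1]);r=i[-1]+(p[i[-1]]-h)/(p[i[-1]]-p[i[-1]+1])
    print(name,'fwhm px',round(r-l,2),'peak',p.max().round(1),'int/55',round(p.sum()/55,2),np.round(p,0).astype(int).tolist())
m(sys.argv[1],*map(int,sys.argv[2:6]))
E
python3 gapm.py w9 176 184 262 296;python3 gapm.py w10 180 188 262 296;python3 gapm.py w11 181 188 262 296;python3 gapm.py w12 181 189 262 296
```

```text
w9 fwhm px 2.25 peak 18.8 int/55 0.73 [0, 0, 0, 0, 0, 0, 0, 0, 0, 0, 0, 0, 0, 0, 0, 8, 19, 15, 2, 0, 0, 0, 0, 0, 0, 0, 0, 0, 0, 0, -1, 0, 0, 0]
w10 fwhm px 2.31 peak 19.5 int/55 0.81 [0, 0, 0, 0, 0, 0, 0, 0, 0, 0, 0, 0, 0, -1, 0, 6, 20, 20, 3, -1, 0, 0, 0, 0, 0, 0, 0, 0, 0, 0, 0, 0, 0, 0]
w11 fwhm px 2.74 peak 40.9 int/55 2.08 [0, -1, -1, -1, 0, -1, -1, 0, -1, 0, -1, -1, -1, -2, 2, 18, 41, 38, 17, 2, -1, 0, 0, 1, 0, 1, 0, 1, 1, 0, 1, 0, 0, 1]
w12 fwhm px 3.43 peak 46.2 int/55 2.95 [-1, -1, -1, -1, -1, 0, -1, -1, -1, -1, -1, -1, -2, 0, 16, 42, 46, 38, 17, 2, 0, 1, 1, 1, 1, 1, 1, 1, 1, 1, 1, 1, 1, 1]
```

```bash
python3 -m creep '[{"fingers":1,"dx":-0.8,"dy":-0.1,"dz":-2.2,"rx":0,"ry":0.003,"rz":0}]';python3 -m creep '[{"fingers":1,"dx":-0.8,"dy":-0.1,"dz":-0.5,"rx":0,"ry":0.002,"rz":0}]';python3 -m creep '[{"fingers":1,"dx":-0.5,"dy":-0.1,"dz":-2.2,"rx":0,"ry":0.002,"rz":0}]';python3 -m creep '[{"fingers":1,"dx":-0.8,"dy":-0.1,"dz":0,"rx":0,"ry":0.002,"rz":0}]'; python3 look.py w13; python3 gapm.py w13 181 189 262 296
```

```text
time: 10.05
tool_pos: [574.1, 79.0, 179.4]
tool_rot: [0.66, 0.752, 0.003, 0.001]
wrist_force: [-4.6, -0.1, 19.1]
opening: 0.316
time: 10.18
tool_pos: [574.0, 79.0, 179.4]
tool_rot: [0.66, 0.752, 0.003, 0.001]
wrist_force: [1.2, -0.2, 1.4]
opening: 0.32
time: 10.3
tool_pos: [574.0, 79.0, 178.7]
tool_rot: [0.66, 0.752, 0.003, -0.0]
wrist_force: [-6.2, 0.5, 20.0]
opening: 0.316
time: 10.42
tool_pos: [573.9, 78.9, 178.8]
tool_rot: [0.66, 0.752, 0.003, -0.0]
wrist_force: [4.0, 0.1, -3.7]
opening: 0.311
pos [573.89  78.95 178.81] yang 0.1305 tilt [0.0033 0.0046] F [ 4.   0.1 -3.7]
tip [574.1  79.2 116.4] [[311.  432.2]]
w13 fwhm px 3.91 peak 46.9 int/55 3.35 [-1, -1, -1, -1, -1, -1, 0, -1, 0, 0, 0, -1, -2, -1, 14, 40, 47, 45, 30, 6, 0, 1, 1, 1, 1, 1, 1, 1, 1, 1, 1, 1, 1, 1]
```

View pics/w13z.png

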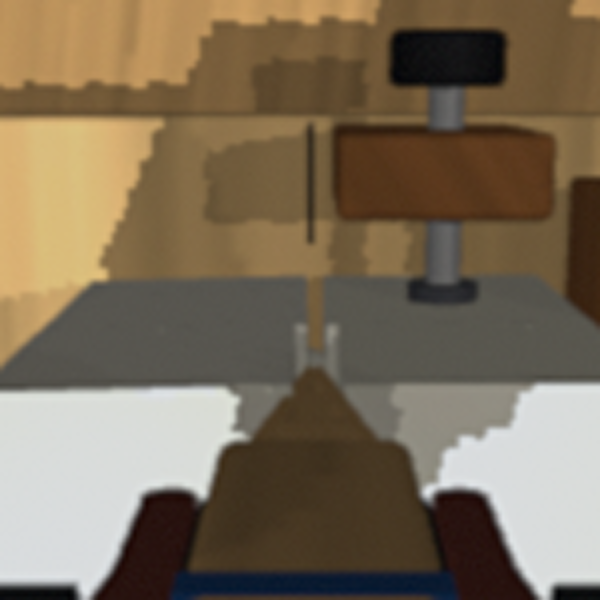

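```bash
python3 -m creep '[{"fingers":1,"dx":0,"dy":0,"dz":3,"rx":0,"ry":0,"rz":0},{"fingers":1,"dx":0.6,"dy":0,"dz":6,"rx":0,"ry":0,"rz":0},{"fingers":1,"dx":0.6,"dy":0,"dz":12,"rx":0,"ry":0,"rz":0},{"fingers":1,"dx":0,"dy":0,"dz":20,"rx":0,"ry":0,"rz":0}]'; python3 st.py
```

```text
time: 10.98
tool_pos: [572.4, 78.8, 218.7]
tool_rot: [0.66, 0.752, -0.0, -0.002]
wrist_force: [-0.2, 0.5, -0.9]
opening: 0.317
t 10.97 pos [572.4  78.8 218.7] yang 0.1302 tilt [-0.004   0.0024] F [-0.2  0.5 -0.9] op 0.317 j [-0.63  0.35  0.49  1.82 -0.19  1.02  0.07]
```

```bash
python3 -m creep '[{"fingers":1,"dx":4,"dy":-24,"dz":0,"rx":0,"ry":-0.004,"rz":0},{"fingers":1,"dx":5,"dy":-34,"dz":0,"rx":0,"ry":0,"rz":0},{"fingers":1,"dx":5,"dy":-34,"dz":0,"rx":0,"ry":0,"rz":0},{"fingers":1,"dx":5,"dy":-26,"dz":0,"rx":0,"ry":0,"rz":0},{"fingers":1,"dx":3,"dy":-15,"dz":0,"rx":0,"ry":0,"rz":0},{"fingers":1,"dx":0,"dy":0,"dz":0,"rx":0,"ry":0,"rz":0},{"fingers":1,"dx":0,"dy":0,"dz":0,"rx":0,"ry":0,"rz":0}]'; python3 look.py w14
```

```text
time: 11.85
tool_pos: [592.8, -55.2, 223.5]
tool_rot: [0.658, 0.753, 0.001, -0.003]
wrist_force: [0.5, -0.3, -2.2]
opening: 0.318
pos [592.81 -55.22 223.46] yang 0.1334 tilt [-0.0025  0.0061] F [ 0.5 -0.3 -2.2]
tip [592.7 -54.8 161.1] [[311.  432.2]]
```

View pics/w14z.png

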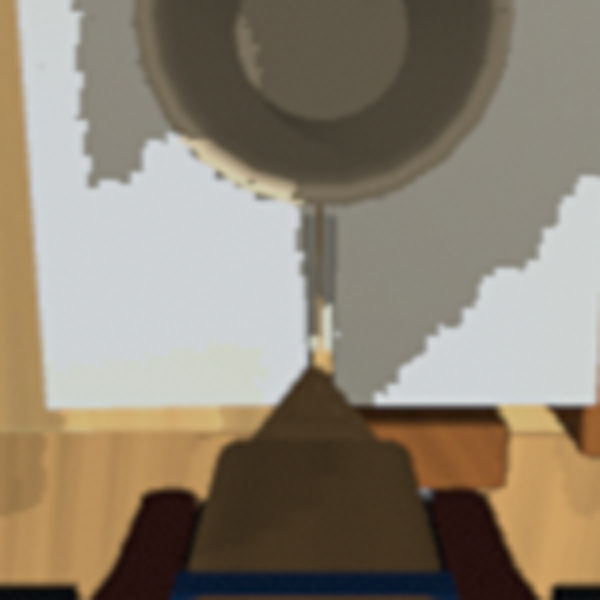

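```bash
python3 onz.py 138 300 225 336 225 307 330 334 330 50 408 595 403; python3 onz.py 161.1 314 366
```

```text
(300.0, 225.0) [585.8 -20.1 138. ] tool [35.2 -2.2 85.7]
(336.0, 225.0) [592.7 -19.2 138. ] tool [35.2  4.8 85.7]
(307.0, 330.0) [589.8 -40.5 138. ] tool [14.4 -0.8 85.6]
(334.0, 330.0) [595.1 -39.8 138. ] tool [14.4  4.5 85.5]
(50.0, 408.0) [540.7 -63.2 138. ] tool [ -1.6 -52.5  85.5]
(595.0, 403.0) [649.1 -47.6 138. ] tool [-0.5 57.  85.4]
(314.0, 366.0) [591.5 -42.4 161.1] tool [12.4  0.5 62.4]
```

```bash
python3 -m creep '[{"fingers":1,"dx":-0.6,"dy":10,"dz":-4,"rx":-0.002,"ry":0,"rz":0},{"fingers":1,"dx":-0.6,"dy":9.5,"dz":-8,"rx":-0.002,"ry":0,"rz":0},{"fingers":1,"dx":0,"dy":0,"dz":0,"rx":0,"ry":0,"rz":0},{"fingers":1,"dx":0,"dy":0,"dz":0,"rx":0,"ry":0,"rz":0}]'; python3 look.py w15
```

```text
time: 12.4
tool_pos: [591.1, -30.6, 210.0]
tool_rot: [0.656, 0.754, -0.0, -0.002]
wrist_force: [-0.1, -0.3, -1.2]
opening: 0.319
pos [591.07 -30.6  209.96] yang 0.1388 tilt [-0.0039  0.0028] F [-0.1 -0.3 -1.2]
tip [590.8 -30.4 147.6] [[311.  432.2]]
```

View pics/w15z.png

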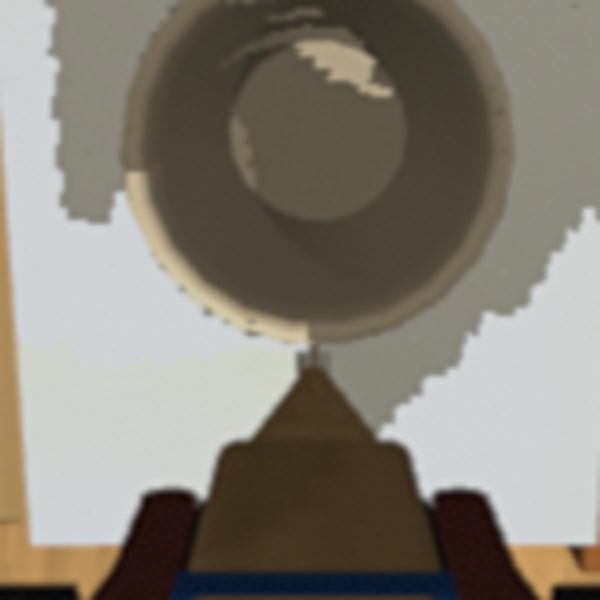

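```bash
python3 onz.py 138 297 368 329 368 313 352 32 545 590 545; python3 onz.py 147.6 314 367
```

```text
(297.0, 368.0) [586.8 -21.  138. ] tool [ 9.8 -2.7 72. ]
(329.0, 368.0) [592.8 -20.2 138. ] tool [ 9.8  3.4 72. ]
(313.0, 352.0) [589.3 -17.6 138. ] tool [12.9  0.4 72. ]
(32.0, 545.0) [540.3 -63.4 138. ] tool [-25.7 -54.5  72.1]
(590.0, 545.0) [648.2 -48.2 138. ] tool [-25.5  54.4  71.7]
(314.0, 367.0) [589.7 -18.2 147.6] tool [12.2  0.5 62.4]
```

```bash
python3 -m creep '[{"fingers":1,"dx":0.7,"dy":-4.5,"dz":-2,"rx":0,"ry":-0.003,"rz":-0.004},{"fingers":1,"dx":0,"dy":0,"dz":-2,"rx":0,"ry":0,"rz":0},{"fingers":1,"dx":0,"dy":0,"dz":0,"rx":0,"ry":0,"rz":0},{"fingers":1,"dx":0,"dy":0,"dz":0,"rx":0,"ry":0,"rz":0}]'; python3 look.py w16
```

```text
time: 12.95
tool_pos: [591.9, -36.7, 206.0]
tool_rot: [0.659, 0.752, 0.001, -0.001]
wrist_force: [-0.2, 0.4, -0.5]
opening: 0.32
pos [591.88 -36.66 205.96] yang 0.1325 tilt [-0.0003  0.0026] F [-0.2  0.4 -0.5]
tip [591.9 -36.5 143.6] [[311.  432.2]]
```

View pics/w16z.png

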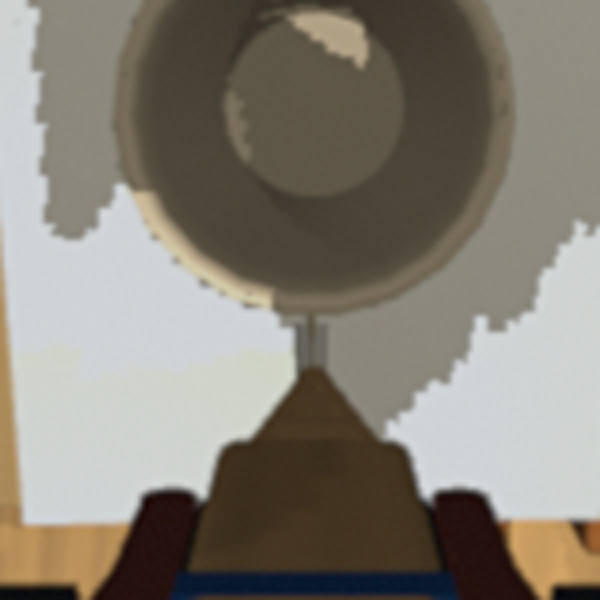

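```bash
python3 onz.py 138 295 350 328 350 311 322 ; python3 onz.py 143.6 314 367
```

```text
(295.0, 350.0) [587.1 -22.8 138. ] tool [14.2 -3.  68. ]
(328.0, 350.0) [593.1 -22.  138. ] tool [14.2  3.1 68. ]
(311.0, 322.0) [589.3 -17.2 138. ] tool [19.4 -0.  68. ]
(314.0, 367.0) [590.8 -24.3 143.6] tool [12.3  0.5 62.4]
```

```bash
python3 -m creep '[{"fingers":1,"dx":0,"dy":0,"dz":-4,"rx":0,"ry":0,"rz":0},{"fingers":1,"dx":0,"dy":0,"dz":-2,"rx":0,"ry":0,"rz":0}]';python3 -m creep '[{"fingers":1,"dx":0,"dy":0,"dz":-2,"rx":0,"ry":0,"rz":0}]';python3 -m creep '[{"fingers":1,"dx":0,"dy":0,"dz":-2,"rx":0,"ry":0,"rz":0}]'
```

```text
time: 13.25
tool_pos: [592.0, -36.5, 199.8]
tool_rot: [0.659, 0.752, 0.001, -0.001]
wrist_force: [-0.6, -0.1, -1.0]
opening: 0.314
time: 13.38
tool_pos: [592.0, -36.5, 197.5]
tool_rot: [0.659, 0.752, 0.001, -0.001]
wrist_force: [0.3, -0.2, -0.8]
opening: 0.316
time: 13.5
tool_pos: [591.9, -36.4, 195.3]
tool_rot: [0.659, 0.752, 0.001, -0.001]
wrist_force: [0.8, 0.3, -1.3]
opening: 0.321
```

```bash
python3 -m creep '[{"fingers":1,"dx":0,"dy":0,"dz":-2,"rx":0,"ry":0,"rz":0},{"fingers":1,"dx":-0.3,"dy":0,"dz":-2,"rx":0,"ry":0,"rz":0}]';python3 -m creep '[{"fingers":1,"dx":-0.4,"dy":0,"dz":-2,"rx":0,"ry":0,"rz":0}]';python3 -m creep '[{"fingers":1,"dx":-0.4,"dy":0,"dz":-2,"rx":0,"ry":0,"rz":0}]'
```

```text
time: 13.75
tool_pos: [591.4, -36.5, 191.1]
tool_rot: [0.659, 0.752, 0.001, -0.001]
wrist_force: [-0.6, 0.8, 2.7]
opening: 0.319
time: 13.88
tool_pos: [591.3, -36.6, 189.6]
tool_rot: [0.659, 0.752, 0.001, -0.001]
wrist_force: [-2.5, -0.1, 7.6]
opening: 0.317
time: 14.0
tool_pos: [591.2, -36.7, 188.7]
tool_rot: [0.659, 0.752, 0.001, -0.001]
wrist_force: [-4.0, 0.5, 10.8]
opening: 0.315
```

```bash
for i in 1; do python3 -m creep '[{"fingers":1,"dx":-0.8,"dy":-0.1,"dz":-2.2,"rx":0,"ry":0,"rz":0},{"fingers":1,"dx":-0.8,"dy":-0.1,"dz":-2.2,"rx":0,"ry":0,"rz":0}]';python3 -m creep '[{"fingers":1,"dx":-0.8,"dy":-0.1,"dz":-2.2,"rx":0,"ry":0,"rz":0},{"fingers":1,"dx":-0.8,"dy":-0.1,"dz":-2.2,"rx":0,"ry":0,"rz":0}]'; done; python3 st.py
```

```text
time: 14.25
tool_pos: [590.7, -37.0, 187.1]
tool_rot: [0.659, 0.752, 0.003, -0.0]
wrist_force: [-2.8, 0.7, 9.2]
opening: 0.318
time: 14.5
tool_pos: [590.4, -37.4, 185.8]
tool_rot: [0.659, 0.752, 0.005, 0.001]
wrist_force: [-4.3, 0.6, 11.6]
opening: 0.318
t 14.5 pos [590.4 -37.4 185.8] yang 0.1326 tilt [0.0071 0.0059] F [-4.3  0.6 11.6] op 0.318 j [-0.43  0.41  0.51  1.83 -0.24  0.96  0.32]
```

```bash
python3 -m creep '[{"fingers":1,"dx":-0.7,"dy":0.2,"dz":-2.5,"rx":-0.003,"ry":0.005,"rz":0},{"fingers":1,"dx":-0.5,"dy":0.2,"dz":-2.5,"rx":0,"ry":0.004,"rz":0}]';python3 -m creep '[{"fingers":1,"dx":-0.5,"dy":0.1,"dz":-2.5,"rx":-0.002,"ry":0.003,"rz":0},{"fingers":1,"dx":-0.5,"dy":0.1,"dz":-2.5,"rx":0,"ry":0.003,"rz":0}]';  python3 st.py
```

```text
time: 14.75
tool_pos: [590.4, -37.4, 184.1]
tool_rot: [0.659, 0.752, 0.002, -0.001]
wrist_force: [-4.2, 0.0, 12.7]
opening: 0.317
time: 15.0
tool_pos: [590.3, -37.6, 182.4]
tool_rot: [0.659, 0.752, 0.001, -0.002]
wrist_force: [-4.5, -1.1, 13.0]
opening: 0.316
t 15.0 pos [590.3 -37.6 182.4] yang 0.132 tilt [-0.0022  0.0033] F [-4.5 -1.1 13. ] op 0.316 j [-0.43  0.42  0.51  1.83 -0.24  0.96  0.32]
```

```bash
python3 -m creep '[{"fingers":1,"dx":-0.7,"dy":0.2,"dz":-2.5,"rx":-0.003,"ry":0,"rz":0},{"fingers":1,"dx":-0.6,"dy":0.2,"dz":-2.5,"rx":0,"ry":0,"rz":0}]';python3 -m creep '[{"fingers":1,"dx":-0.6,"dy":0.1,"dz":-2.5,"rx":-0.002,"ry":0.001,"rz":0},{"fingers":1,"dx":-0.6,"dy":0.1,"dz":-2.5,"rx":0,"ry":0.002,"rz":0}]';  python3 st.py
```

```text
time: 15.25
tool_pos: [590.1, -37.8, 181.1]
tool_rot: [0.659, 0.752, 0.001, -0.0]
wrist_force: [-5.5, -1.3, 15.0]
opening: 0.317
time: 15.5
tool_pos: [589.9, -38.0, 180.0]
tool_rot: [0.659, 0.752, 0.001, -0.0]
wrist_force: [-4.6, 1.0, 14.6]
opening: 0.315
t 15.5 pos [589.9 -38.  180. ] yang 0.1308 tilt [0.0006 0.0013] F [-4.6  1.  14.6] op 0.315 j [-0.43  0.42  0.51  1.83 -0.24  0.95  0.31]
```

```bash
python3 -m creep '[{"fingers":1,"dx":-0.7,"dy":0.2,"dz":-2.5,"rx":-0.003,"ry":0,"rz":0},{"fingers":1,"dx":-0.6,"dy":0.2,"dz":-2.5,"rx":0,"ry":0,"rz":0}]'; python3 st.py
python3 look.py w17
python3 - <<'E'
from h import *
f=grab('scene','scene17.png');cv2.imwrite('pics/s17.png',cv2.resize(f['color'][155:265,210:330],None,fx=5,fy=5,interpolation=2))
E
```

```text
time: 15.75
tool_pos: [589.7, -38.1, 179.0]
tool_rot: [0.66, 0.752, 0.001, 0.001]
wrist_force: [-5.1, 0.0, 14.9]
opening: 0.319
t 15.75 pos [589.7 -38.1 179. ] yang 0.1302 tilt [ 0.0035 -0.0001] F [-5.1  0.  14.9] op 0.319 j [-0.43  0.42  0.51  1.84 -0.24  0.95  0.31]
pos [589.65 -38.08 178.96] yang 0.1302 tilt [ 0.0035 -0.0001] F [-5.1  0.  14.9]
tip [589.9 -38.1 116.6] [[311.  432.2]]
```

View pics/w17z.png

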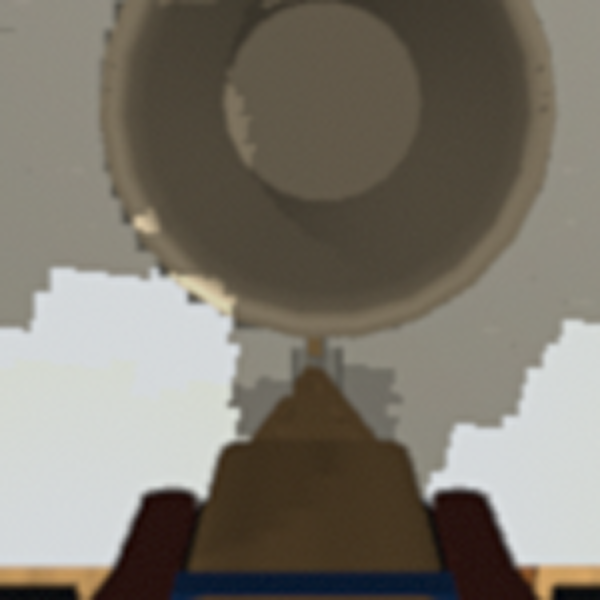

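View pics/s17.png

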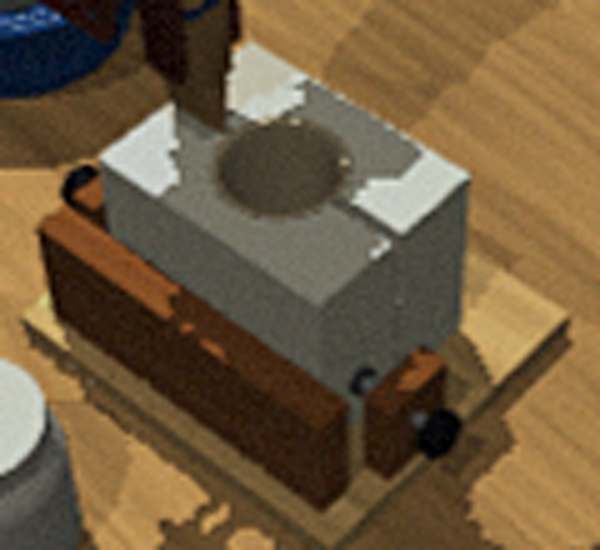

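```bash
python3 onz.py 138 292 360 342 360 306 345 326 345; python3 gap.py w17 185 215 262 300
```

```text
(292.0, 360.0) [584.4 -20.2 138. ] tool [18.4 -3.  40.9]
(342.0, 360.0) [592.5 -19.2 138. ] tool [18.4  5.1 41. ]
(306.0, 345.0) [586.3 -17.5 138. ] tool [20.9 -0.8 40.9]
(326.0, 345.0) [589.6 -17.  138. ] tool [20.9  2.5 41. ]
```

View pics/w17g.png

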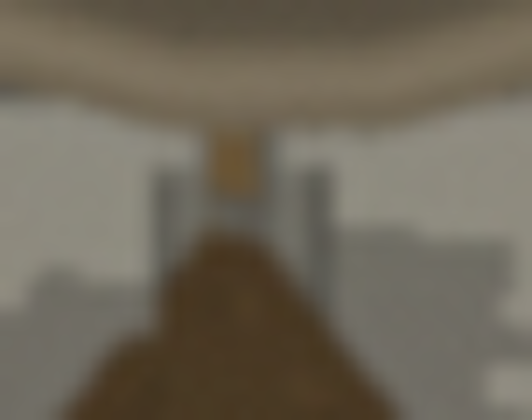

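```bash
python3 -m creep '[{"fingers":1,"dx":-0.7,"dy":0.3,"dz":-2.6,"rx":0,"ry":0.004,"rz":0.001},{"fingers":1,"dx":-0.6,"dy":0.3,"dz":-2.6,"rx":0,"ry":0.002,"rz":0.001}]';python3 -m creep '[{"fingers":1,"dx":-0.6,"dy":0.3,"dz":-2.6,"rx":0,"ry":0.002,"rz":0.001},{"fingers":1,"dx":-0.6,"dy":0.3,"dz":-2.6,"rx":0,"ry":0.002,"rz":0.001}]';  python3 st.py;python3 -m creep '[{"fingers":1,"dx":-0.6,"dy":0.3,"dz":-2.6,"rx":0,"ry":0.001,"rz":0.001},{"fingers":1,"dx":-0.6,"dy":0.3,"dz":-2.6,"rx":0,"ry":0.001,"rz":0.001}]';  python3 st.py
```

```text
time: 16.1
tool_pos: [589.6, -38.2, 178.1]
tool_rot: [0.659, 0.752, 0.001, -0.0]
wrist_force: [-6.0, 0.1, 16.9]
opening: 0.322
time: 16.35
tool_pos: [589.6, -38.5, 177.5]
tool_rot: [0.659, 0.752, 0.001, -0.001]
wrist_force: [-4.6, 1.1, 16.4]
opening: 0.317
t 16.35 pos [589.6 -38.5 177.5] yang 0.1322 tilt [0.0004 0.0032] F [-4.6  1.1 16.4] op 0.317 j [-0.42  0.42  0.5   1.83 -0.25  0.95  0.32]
time: 16.6
tool_pos: [589.5, -38.6, 176.9]
tool_rot: [0.659, 0.753, 0.002, -0.001]
wrist_force: [-7.0, -0.5, 17.6]
opening: 0.318
t 16.6 pos [589.5 -38.6 176.9] yang 0.133 tilt [0.0015 0.0051] F [-7.  -0.5 17.6] op 0.318 j [-0.42  0.42  0.5   1.84 -0.25  0.95  0.32]
```

```bash
python3 -m creep '[{"fingers":1,"dx":-1.3,"dy":0.2,"dz":-2.4,"rx":-0.003,"ry":0.002,"rz":0}]';python3 -m creep '[{"fingers":1,"dx":-1.6,"dy":0.3,"dz":-2.4,"rx":-0.002,"ry":0.002,"rz":0}]';  python3 st.py
```

```text
time: 16.73
tool_pos: [589.3, -38.6, 176.9]
tool_rot: [0.659, 0.752, 0.002, -0.0]
wrist_force: [-3.5, 0.9, 15.3]
opening: 0.318
time: 16.85
tool_pos: [589.3, -38.5, 176.8]
tool_rot: [0.659, 0.752, 0.002, 0.001]
wrist_force: [-2.5, 0.4, 15.1]
opening: 0.319
t 16.85 pos [589.3 -38.5 176.8] yang 0.1321 tilt [0.0042 0.0019] F [-2.5  0.4 15.1] op 0.319 j [-0.43  0.42  0.5   1.84 -0.25  0.94  0.32]
```

```bash
python3 -m creep '[{"fingers":1,"dx":-1.8,"dy":0.2,"dz":-2.9,"rx":0,"ry":0.003,"rz":0}]';python3 -m creep '[{"fingers":1,"dx":-2.0,"dy":0.3,"dz":-3,"rx":0,"ry":0.002,"rz":0}]';  python3 st.py; python3 look.py w18; python3 onz.py 138 292 360 342 360
```

```text
time: 16.98
tool_pos: [589.2, -38.6, 176.4]
tool_rot: [0.659, 0.752, 0.003, 0.001]
wrist_force: [-2.0, 0.4, 14.1]
opening: 0.316
time: 17.1
tool_pos: [588.9, -38.7, 175.9]
tool_rot: [0.659, 0.752, 0.004, 0.002]
wrist_force: [-2.8, -0.5, 14.7]
opening: 0.321
t 17.1 pos [588.9 -38.7 175.9] yang 0.1313 tilt [0.0077 0.0031] F [-2.8 -0.5 14.7] op 0.321 j [-0.42  0.42  0.5   1.84 -0.25  0.94  0.32]
pos [588.94 -38.65 175.9 ] yang 0.1313 tilt [0.0077 0.0031] F [-2.8 -0.5 14.7]
tip [589.4 -38.5 113.5] [[311.  432.2]]
(292.0, 360.0) [583.8 -20.  138. ] tool [19.1 -3.  37.9]
(342.0, 360.0) [591.7 -19.  138. ] tool [19.1  5.1 38. ]
```

View pics/w18z.png

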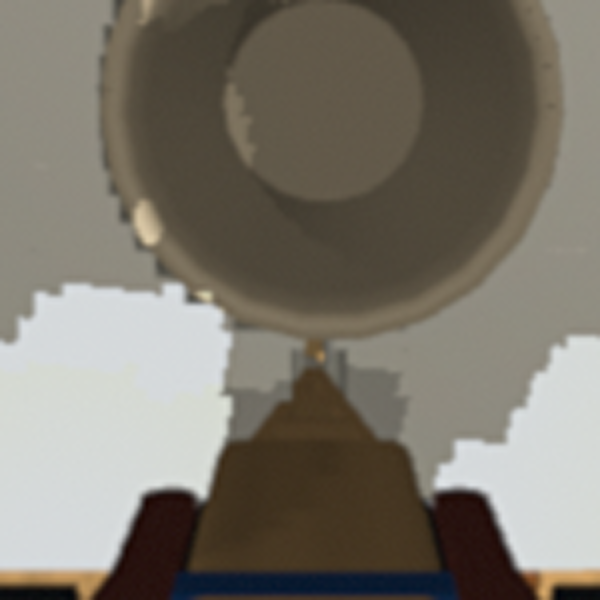

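```bash
python3 -m creep '[{"fingers":1,"dx":-1.8,"dy":0.2,"dz":-3,"rx":-0.001,"ry":0.008,"rz":0},{"fingers":1,"dx":-1.8,"dy":0.2,"dz":-3,"rx":0,"ry":0.005,"rz":0.001}]';python3 -m creep '[{"fingers":1,"dx":-1.8,"dy":0.3,"dz":-3,"rx":0,"ry":0.005,"rz":0.001},{"fingers":1,"dx":-1.8,"dy":0.3,"dz":-3,"rx":0,"ry":0.005,"rz":0.001}]';  python3 st.py
```

```text
time: 17.4
tool_pos: [589.0, -38.8, 174.8]
tool_rot: [0.659, 0.752, 0.003, 0.0]
wrist_force: [-3.8, 0.1, 15.1]
opening: 0.315
time: 17.65
tool_pos: [588.9, -39.0, 173.8]
tool_rot: [0.659, 0.752, 0.002, -0.001]
wrist_force: [-3.1, 0.1, 15.4]
opening: 0.315
t 17.65 pos [588.9 -39.  173.8] yang 0.1324 tilt [0.0019 0.0048] F [-3.1  0.1 15.4] op 0.315 j [-0.42  0.42  0.5   1.84 -0.25  0.94  0.33]
```

```bash
python3 -m creep '[{"fingers":1,"dx":-2,"dy":0.3,"dz":-3,"rx":-0.003,"ry":0.002,"rz":0},{"fingers":1,"dx":-2,"dy":0.3,"dz":-3,"rx":-0.001,"ry":0.003,"rz":0.001}]';python3 -m creep '[{"fingers":1,"dx":-2,"dy":0.3,"dz":-3,"rx":-0.001,"ry":0.004,"rz":0.001},{"fingers":1,"dx":-2,"dy":0.3,"dz":-3,"rx":0,"ry":0.004,"rz":0}]';  python3 st.py
```

```text
time: 17.9
tool_pos: [588.6, -39.0, 173.0]
tool_rot: [0.659, 0.752, 0.003, 0.001]
wrist_force: [-2.9, -0.3, 15.8]
opening: 0.317
time: 18.15
tool_pos: [588.5, -39.1, 172.2]
tool_rot: [0.659, 0.752, 0.003, 0.002]
wrist_force: [-3.0, -0.2, 16.3]
opening: 0.319
t 18.15 pos [588.5 -39.1 172.2] yang 0.1322 tilt [0.007  0.0024] F [-3.  -0.2 16.3] op 0.319 j [-0.42  0.42  0.5   1.85 -0.25  0.93  0.32]
```

```bash
python3 -m creep '[{"fingers":1,"dx":-2,"dy":0.3,"dz":-3,"rx":-0.002,"ry":0.008,"rz":0},{"fingers":1,"dx":-2,"dy":0.3,"dz":-3,"rx":-0.001,"ry":0.003,"rz":0.001}]';python3 st.py; python3 -m creep '[{"fingers":1,"dx":0,"dy":0,"dz":0,"rx":0,"ry":0,"rz":0}]'; python3 look.py w19;python3 gap.py w19 185 215 262 300
```

```text
time: 18.4
tool_pos: [588.5, -39.1, 171.6]
tool_rot: [0.659, 0.752, 0.002, 0.002]
wrist_force: [-3.7, -0.3, 16.9]
opening: 0.313
t 18.4 pos [588.5 -39.1 171.6] yang 0.1321 tilt [0.0053 0.0009] F [-3.7 -0.3 16.9] op 0.313 j [-0.42  0.42  0.5   1.85 -0.25  0.93  0.32]
time: 18.52
tool_pos: [588.4, -39.1, 171.8]
tool_rot: [0.659, 0.752, 0.002, 0.002]
wrist_force: [-0.3, 0.1, -6.9]
opening: 0.318
pos [588.43 -39.15 171.83] yang 0.1318 tilt [0.0056 0.0012] F [-0.3  0.1 -6.9]
tip [588.8 -39.1 109.4] [[311.  432.2]]
```

View pics/w19g.png

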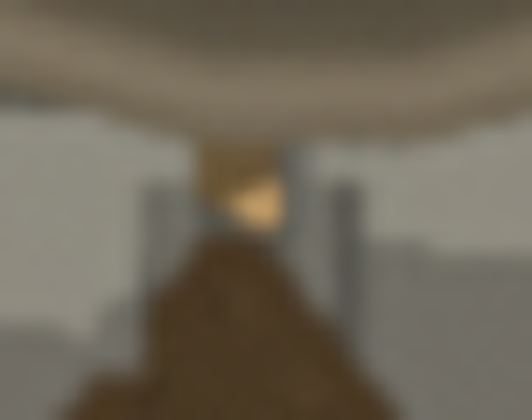

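```bash
python3 -m creep '[{"fingers":1,"dx":0,"dy":0,"dz":3,"rx":0,"ry":0.005,"rz":0},{"fingers":1,"dx":0.3,"dy":0,"dz":8,"rx":0,"ry":0,"rz":0},{"fingers":1,"dx":0.3,"dy":0,"dz":16,"rx":0,"ry":0,"rz":0},{"fingers":1,"dx":0,"dy":0,"dz":20,"rx":0,"ry":0,"rz":0}]'; python3 st.py
```

```text
time: 19.08
tool_pos: [588.5, -39.0, 219.7]
tool_rot: [0.659, 0.752, -0.001, -0.001]
wrist_force: [-0.5, -0.4, -1.1]
opening: 0.32
t 19.07 pos [588.5 -39.  219.7] yang 0.1322 tilt [-0.0024  0.0002] F [-0.5 -0.4 -1.1] op 0.32 j [-0.44  0.37  0.52  1.79 -0.21  1.03  0.29]
```

```bash
python3 -m creep '[{"fingers":1,"dx":-3,"dy":25,"dz":0,"rx":0,"ry":0,"rz":0},{"fingers":1,"dx":-4,"dy":35,"dz":0,"rx":0,"ry":0,"rz":0},{"fingers":1,"dx":-4,"dy":30,"dz":0,"rx":0,"ry":0,"rz":0},{"fingers":1,"dx":-3,"dy":15,"dz":0,"rx":0,"ry":0,"rz":0},{"fingers":1,"dx":0,"dy":4,"dz":0,"rx":0,"ry":0,"rz":0},{"fingers":1,"dx":0,"dy":0,"dz":0,"rx":0,"ry":0,"rz":0}]'; python3 look.py w20; python3 gapm.py w20 176 184 262 296
```

```text
time: 19.82
tool_pos: [576.2, 69.7, 227.4]
tool_rot: [0.66, 0.751, 0.002, 0.002]
wrist_force: [-0.4, -0.6, -2.4]
opening: 0.313
pos [576.19  69.66 227.38] yang 0.1279 tilt [0.0056 0.0003] F [-0.4 -0.6 -2.4]
tip [576.5  69.7 165. ] [[311.  432.2]]
w20 fwhm px 4.19 peak 16.0 int/55 1.67 [-6, -6, -6, -6, -6, -6, -6, -6, -6, -7, -5, 0, 5, 9, 16, 15, 12, 7, 5, 5, 5, 6, 6, 6, 6, 6, 6, 6, 6, 6, 6, 6, 6, 6]
```

View pics/w20z.png

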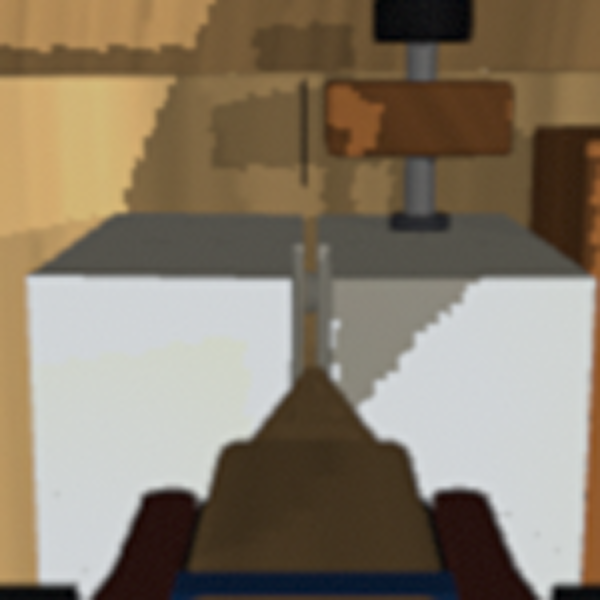

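```bash
python3 onz.py 138 293 282 332 282 292 350 332 350; python3 onz.py 165 314 368; python3 onz.py 60 302 232 319 232; python3 gapm.py w20 165 169 264 294
```

```text
(293.0, 282.0) [570.1  92.4 138. ] tool [23.4 -3.6 89.4]
(332.0, 282.0) [577.8  93.4 138. ] tool [23.4  4.1 89.4]
(292.0, 350.0) [571.6  78.7 138. ] tool [ 9.5 -3.9 89.4]
(332.0, 350.0) [579.6  79.7 138. ] tool [ 9.5  4.2 89.4]
(314.0, 368.0) [575.6  81.7 165. ] tool [12.1  0.6 62.4]
(302.0, 232.0) [571.6  93.   60. ] tool [ 23.8  -2.5 167.4]
(319.0, 232.0) [575.9  93.6  60. ] tool [ 23.8   1.9 167.4]
w20 fwhm px 3.28 peak 43.5 int/55 2.61 [0, 0, -1, 0, 0, -1, -1, 0, 0, -1, 0, 12, 34, 44, 36, 17, 2, 0, 0, 1, 1, 1, 1, 1, 0, 0, 0, 0, 0, 0]
```

```bash
python3 -m creep '[{"fingers":1,"dx":0,"dy":0,"dz":0,"rx":0,"ry":0.004,"rz":0.004}]'; python3 st.py
```

```text
time: 20.0
tool_pos: [576.2, 68.0, 227.4]
tool_rot: [0.66, 0.752, 0.0, 0.001]
wrist_force: [-0.5, 1.4, -0.2]
opening: 0.317
t 20.0 pos [576.2  68.  227.4] yang 0.1299 tilt [ 0.0013 -0.0003] F [-0.5  1.4 -0.2] op 0.317 j [-0.62  0.34  0.5   1.81 -0.19  1.04  0.08]
```

```bash
python3 -m creep '[{"fingers":1,"dx":-0.8,"dy":5,"dz":-5,"rx":0,"ry":0.001,"rz":0},{"fingers":1,"dx":-0.9,"dy":5,"dz":-10,"rx":0,"ry":0,"rz":0},{"fingers":1,"dx":0,"dy":0,"dz":-6,"rx":0,"ry":0,"rz":0},{"fingers":1,"dx":0,"dy":0,"dz":0,"rx":0,"ry":0,"rz":0}]'; python3 look.py w21
```

```text
time: 20.5
tool_pos: [574.1, 77.3, 204.1]
tool_rot: [0.66, 0.751, -0.001, -0.0]
wrist_force: [-0.6, -0.1, -0.7]
opening: 0.318
pos [574.09  77.31 204.07] yang 0.128 tilt [-0.0012 -0.0012] F [-0.6 -0.1 -0.7]
tip [574.   77.2 141.7] [[311.  432.2]]
```

View pics/w21z.png

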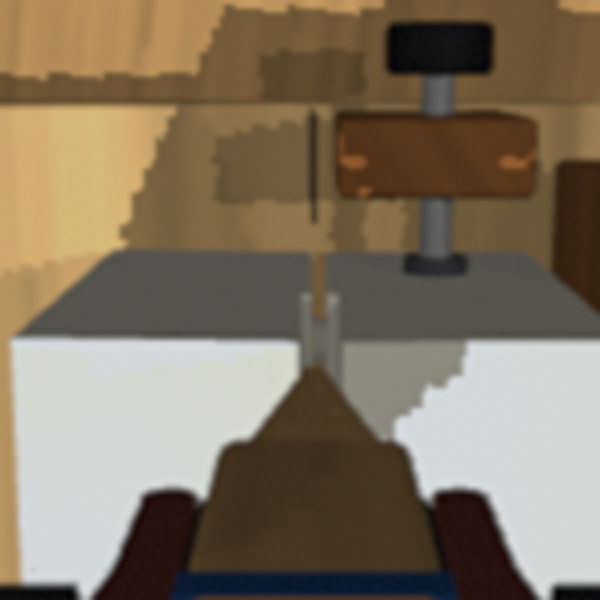

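```bash
python3 -m creep '[{"fingers":1,"dx":0.8,"dy":1,"dz":-4,"rx":0.001,"ry":-0.001,"rz":0.003},{"fingers":1,"dx":0,"dy":0,"dz":-4,"rx":0,"ry":0,"rz":0}]';python3 -m creep '[{"fingers":1,"dx":0,"dy":0,"dz":-5,"rx":0,"ry":0,"rz":0},{"fingers":1,"dx":0,"dy":0,"dz":-3,"rx":0,"ry":0,"rz":0}]';python3 -m creep '[{"fingers":1,"dx":-0.5,"dy":0,"dz":-2.5,"rx":0,"ry":0,"rz":0}]'
```

```text
time: 20.8
tool_pos: [575.5, 78.4, 196.5]
tool_rot: [0.659, 0.752, 0.001, 0.0]
wrist_force: [-0.6, -0.3, -0.7]
opening: 0.319
time: 21.05
tool_pos: [575.5, 78.3, 187.8]
tool_rot: [0.659, 0.752, 0.001, 0.0]
wrist_force: [-0.8, -0.1, -0.6]
opening: 0.315
time: 21.18
tool_pos: [575.0, 78.3, 185.1]
tool_rot: [0.659, 0.752, 0.0, 0.0]
wrist_force: [0.5, -0.0, -0.4]
opening: 0.318
```

```bash
python3 -m creep '[{"fingers":1,"dx":-0.5,"dy":0,"dz":-2.5,"rx":0,"ry":0,"rz":0}]';python3 -m creep '[{"fingers":1,"dx":-1,"dy":0,"dz":-2.5,"rx":0,"ry":0.001,"rz":0},{"fingers":1,"dx":-1.5,"dy":0,"dz":-2.5,"rx":0,"ry":0.002,"rz":0}]';python3 -m creep '[{"fingers":1,"dx":-1.5,"dy":0,"dz":-2.5,"rx":0,"ry":0.004,"rz":0},{"fingers":1,"dx":-1.5,"dy":0,"dz":-2.5,"rx":0,"ry":0.004,"rz":0}]';python3 st.py
```

```text
time: 21.3
tool_pos: [574.5, 78.3, 182.5]
tool_rot: [0.659, 0.752, 0.001, 0.0]
wrist_force: [0.0, 0.3, -0.0]
opening: 0.316
time: 21.55
tool_pos: [574.1, 78.3, 179.0]
tool_rot: [0.659, 0.752, 0.001, 0.001]
wrist_force: [0.9, -0.4, 7.4]
opening: 0.315
time: 21.8
tool_pos: [573.8, 78.3, 176.9]
tool_rot: [0.66, 0.752, 0.001, -0.001]
wrist_force: [-0.5, 0.1, 9.1]
opening: 0.321
t 21.8 pos [573.8  78.3 176.9] yang 0.13 tilt [0.001  0.0029] F [-0.5  0.1  9.1] op 0.321 j [-0.61  0.39  0.47  1.86 -0.22  0.93  0.1 ]
```

```bash
python3 -m creep '[{"fingers":1,"dx":-1.7,"dy":0,"dz":-2.7,"rx":0,"ry":0.004,"rz":0},{"fingers":1,"dx":-1.7,"dy":0,"dz":-2.7,"rx":0,"ry":0.004,"rz":0}]';python3 -m creep '[{"fingers":1,"dx":-1.7,"dy":0,"dz":-2.7,"rx":0,"ry":0.004,"rz":0},{"fingers":1,"dx":-1.7,"dy":0,"dz":-2.7,"rx":0,"ry":0.004,"rz":0}]';python3 st.py
```

```text
time: 22.05
tool_pos: [573.5, 78.4, 174.8]
tool_rot: [0.66, 0.751, 0.002, -0.002]
wrist_force: [-0.5, -1.6, 10.6]
opening: 0.316
time: 22.3
tool_pos: [573.3, 78.4, 173.1]
tool_rot: [0.66, 0.751, 0.002, -0.003]
wrist_force: [-1.1, -0.1, 11.9]
opening: 0.319
t 22.3 pos [573.3  78.4 173.1] yang 0.1289 tilt [-0.0011  0.0068] F [-1.1 -0.1 11.9] op 0.319 j [-0.61  0.4   0.47  1.87 -0.23  0.93  0.1 ]
```

```bash
python3 -m creep '[{"fingers":1,"dx":-1.7,"dy":0,"dz":-2.8,"rx":-0.005,"ry":0,"rz":0.001},{"fingers":1,"dx":-1.7,"dy":0,"dz":-2.8,"rx":-0.002,"ry":0.002,"rz":0.001}]';python3 -m creep '[{"fingers":1,"dx":-1.7,"dy":0,"dz":-2.8,"rx":-0.001,"ry":0.003,"rz":0.001},{"fingers":1,"dx":-1.7,"dy":0,"dz":-2.8,"rx":-0.001,"ry":0.004,"rz":0}]';python3 st.py; python3 look.py w22;python3 gapm.py w22 181 189 262 296
```

```text
time: 22.55
tool_pos: [572.8, 78.5, 171.5]
tool_rot: [0.66, 0.752, 0.002, 0.001]
wrist_force: [-1.6, -0.6, 12.1]
opening: 0.32
time: 22.8
tool_pos: [572.6, 78.5, 170.1]
tool_rot: [0.659, 0.752, 0.002, 0.001]
wrist_force: [-1.1, -1.2, 12.6]
opening: 0.317
t 22.8 pos [572.6  78.5 170.1] yang 0.1311 tilt [0.0036 0.0024] F [-1.1 -1.2 12.6] op 0.317 j [-0.61  0.4   0.47  1.87 -0.23  0.92  0.1 ]
pos [572.61  78.54 170.08] yang 0.1311 tilt [0.0036 0.0024] F [-1.1 -1.2 12.6]
tip [572.8  78.7 107.7] [[311.  432.2]]
w22 fwhm px 6.55 peak 47.4 int/55 5.56 [0, 0, 0, 0, 0, 0, 0, 0, 0, 0, 0, -1, 4, 22, 43, 47, 46, 46, 44, 36, 16, 1, -1, 0, 0, 0, 0, 0, 0, 0, 0, 0, 0, 0]
```

View pics/w22z.png

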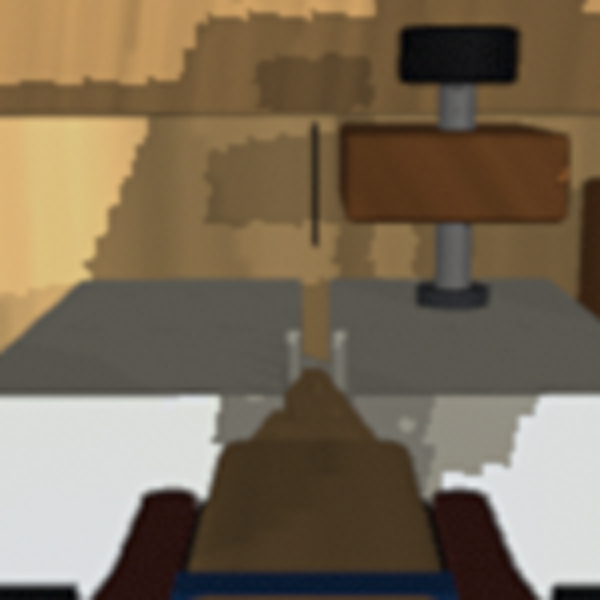

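```bash
python3 -m creep '[{"fingers":1,"dx":-1.8,"dy":0,"dz":-3,"rx":-0.002,"ry":0.004,"rz":0.001},{"fingers":1,"dx":-1.8,"dy":0,"dz":-3,"rx":-0.002,"ry":0.004,"rz":0.001}]';python3 -m creep '[{"fingers":1,"dx":-1.8,"dy":0,"dz":-3,"rx":-0.001,"ry":0.003,"rz":0.001},{"fingers":1,"dx":-1.8,"dy":0,"dz":-3,"rx":-0.001,"ry":0.004,"rz":0}]';python3 st.py; python3 -m creep '[{"fingers":1,"dx":-1.8,"dy":0,"dz":-3,"rx":-0.001,"ry":0.003,"rz":0.001},{"fingers":1,"dx":-1.8,"dy":0,"dz":-3,"rx":-0.001,"ry":0.003,"rz":0}]';python3 st.py;python3 look.py w23;python3 gapm.py w23 181 189 260 298
```

```text
time: 23.1
tool_pos: [572.4, 78.7, 168.5]
tool_rot: [0.659, 0.752, 0.001, 0.001]
wrist_force: [-2.3, 0.1, 13.8]
opening: 0.316
time: 23.35
tool_pos: [572.1, 78.8, 167.1]
tool_rot: [0.658, 0.753, 0.002, 0.001]
wrist_force: [-1.5, -0.5, 13.8]
opening: 0.317
t 23.35 pos [572.1  78.8 167.1] yang 0.1335 tilt [0.0033 0.0014] F [-1.5 -0.5 13.8] op 0.317 j [-0.61  0.4   0.47  1.88 -0.23  0.91  0.1 ]
time: 23.6
tool_pos: [571.9, 78.8, 165.9]
tool_rot: [0.658, 0.753, 0.002, 0.001]
wrist_force: [-3.2, -0.9, 15.2]
opening: 0.318
t 23.6 pos [571.9  78.8 165.9] yang 0.1341 tilt [0.0047 0.002 ] F [-3.2 -0.9 15.2] op 0.318 j [-0.61  0.4   0.47  1.88 -0.23  0.91  0.1 ]
pos [571.89  78.77 165.9 ] yang 0.1341 tilt [0.0047 0.002 ] F [-3.2 -0.9 15.2]
tip [572.2  78.9 103.5] [[311.  432.2]]
w23 fwhm px 8.05 peak 49.4 int/55 6.93 [0, 0, 0, 0, 0, 0, 0, 0, 0, 0, 0, 0, -1, 3, 20, 44, 49, 48, 47, 47, 46, 44, 31, 6, -1, 0, 0, 0, 0, 0, 0, 0, 0, 0, 0, 0, 0, 0]
```

```bash
python3 -m creep '[{"fingers":1,"dx":-2,"dy":0,"dz":-3,"rx":-0.002,"ry":0.006,"rz":0},{"fingers":1,"dx":-2,"dy":0,"dz":-3,"rx":-0.002,"ry":0.005,"rz":0}]';python3 -m creep '[{"fingers":1,"dx":-2,"dy":0,"dz":-3,"rx":-0.001,"ry":0.004,"rz":0},{"fingers":1,"dx":-2,"dy":0,"dz":-3,"rx":-0.001,"ry":0.005,"rz":0}]';python3 st.py; python3 -m creep '[{"fingers":1,"dx":-2,"dy":0,"dz":-3,"rx":-0.001,"ry":0.004,"rz":0},{"fingers":1,"dx":-2,"dy":0,"dz":-3,"rx":-0.001,"ry":0.003,"rz":0}]';python3 st.py;python3 look.py w24;python3 gapm.py w24 181 189 260 298
```

```text
time: 23.9
tool_pos: [571.8, 78.8, 164.7]
tool_rot: [0.658, 0.753, 0.001, 0.001]
wrist_force: [-1.6, -0.5, 15.2]
opening: 0.318
time: 24.15
tool_pos: [571.6, 78.9, 163.8]
tool_rot: [0.658, 0.753, 0.001, 0.0]
wrist_force: [-2.2, -0.8, 16.0]
opening: 0.317
t 24.15 pos [571.6  78.9 163.8] yang 0.1336 tilt [0.0015 0.0012] F [-2.2 -0.8 16. ] op 0.317 j [-0.61  0.41  0.47  1.88 -0.23  0.91  0.1 ]
time: 24.4
tool_pos: [571.5, 78.9, 163.0]
tool_rot: [0.658, 0.753, 0.002, 0.0]
wrist_force: [-2.3, -0.7, 16.5]
opening: 0.318
t 24.4 pos [571.5  78.9 163. ] yang 0.1334 tilt [0.0029 0.0019] F [-2.3 -0.7 16.5] op 0.318 j [-0.61  0.41  0.47  1.88 -0.23  0.9   0.1 ]
pos [571.47  78.95 162.98] yang 0.1334 tilt [0.0029 0.0019] F [-2.3 -0.7 16.5]
tip [571.7  79.1 100.6] [[311.  432.2]]
w24 fwhm px 9.12 peak 48.8 int/55 7.72 [0, -1, 0, 0, 0, 0, 0, 0, 0, 1, 1, -1, -1, 7, 28, 45, 47, 49, 49, 48, 47, 44, 40, 24, 4, -1, 0, 0, -1, 0, 0, 0, 0, 0, 0, 0, 0, 0]
```

View pics/w24z.png

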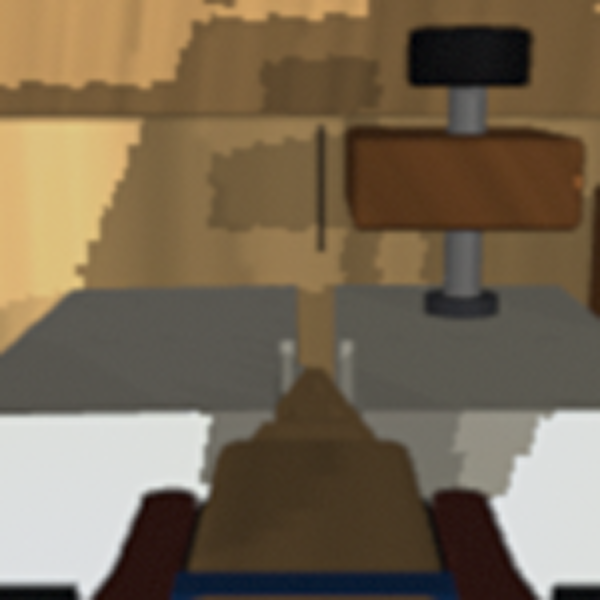

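```bash
cat > gs.py <<'E'
from h import *
import sys
l=np.load('last.npz');f=dict(R=l['R'],t=l['t'],K=l['K'],dist=l['d'])
v=float(sys.argv[1]);w=float(sys.argv[2]);n=np.array([-.1318,.9913,0]);c=np.array([574.7,94.4,138])
def P(u):
    o,d=ray(f,(u,v));return o+d*((c-o)@n)/(d@n)
a,b=P(279-w/2),P(279+w/2);print(a.round(1),b.round(1),'gap',np.linalg.norm(a-b).round(2))
E
python3 gs.py 184.5 9.12
```

```text
[567.1  93.4  44.4] [575.2  94.5  44.4] gap 8.14
```

```bash
python3 -m creep '[{"fingers":1,"dx":-2,"dy":0,"dz":-3,"rx":-0.002,"ry":0.005,"rz":0},{"fingers":1,"dx":-2,"dy":0,"dz":-3,"rx":-0.002,"ry":0.004,"rz":0},{"fingers":1,"dx":-2,"dy":0,"dz":-3,"rx":-0.001,"ry":0.004,"rz":0}]';python3 -m creep '[{"fingers":1,"dx":0,"dy":0,"dz":0,"rx":0,"ry":0,"rz":0}]'; python3 look.py w25;python3 gapm.py w25 181 189 260 298
```

```text
time: 24.82
tool_pos: [571.3, 79.1, 161.8]
tool_rot: [0.659, 0.753, 0.001, 0.001]
wrist_force: [-2.2, 0.2, 16.6]
opening: 0.319
time: 24.95
tool_pos: [571.2, 78.9, 162.1]
tool_rot: [0.658, 0.753, 0.001, 0.001]
wrist_force: [1.5, -0.0, -7.8]
opening: 0.313
pos [571.22  78.94 162.14] yang 0.1332 tilt [0.0028 0.0013] F [ 1.5 -0.  -7.8]
tip [571.4  79.   99.7] [[311.  432.2]]
w25 fwhm px 9.69 peak 47.2 int/55 7.74 [0, 0, 0, 0, 0, 0, -1, -1, -1, -1, -1, -2, -1, 12, 35, 46, 47, 47, 47, 46, 45, 43, 42, 28, 5, -2, -1, -1, -1, -1, 0, -1, -1, -1, -1, 0, 0, 0]
```

```bash
python3 gs.py 184.5 9.4; python3 -m creep '[{"fingers":1,"dx":0,"dy":0,"dz":4,"rx":0,"ry":0,"rz":0},{"fingers":1,"dx":0.3,"dy":0,"dz":10,"rx":0,"ry":0,"rz":0},{"fingers":1,"dx":0.3,"dy":0,"dz":18,"rx":0,"ry":0,"rz":0},{"fingers":1,"dx":0,"dy":0,"dz":22,"rx":0,"ry":0,"rz":0}]'; python3 st.py
```

```text
[566.8  93.3  43.8] [575.1  94.4  43.8] gap 8.39
time: 25.5
tool_pos: [570.0, 78.8, 216.3]
tool_rot: [0.659, 0.753, -0.001, -0.001]
wrist_force: [1.1, -1.1, -1.1]
opening: 0.319
t 25.5 pos [570.   78.8 216.3] yang 0.133 tilt [-0.0024 -0.0004] F [ 1.1 -1.1 -1.1] op 0.319 j [-0.63  0.34  0.49  1.83 -0.19  1.02  0.07]
```

```bash
python3 -m creep '[{"fingers":1,"dx":4,"dy":-25,"dz":0,"rx":0,"ry":-0.002,"rz":0},{"fingers":1,"dx":6,"dy":-35,"dz":0,"rx":0,"ry":0,"rz":0},{"fingers":1,"dx":5,"dy":-28,"dz":0,"rx":0,"ry":0,"rz":0},{"fingers":1,"dx":3,"dy":-15,"dz":0,"rx":0,"ry":0,"rz":0},{"fingers":1,"dx":0,"dy":-2,"dz":0,"rx":0,"ry":0,"rz":0},{"fingers":1,"dx":0,"dy":0,"dz":0,"rx":0,"ry":0,"rz":0},{"fingers":1,"dx":0,"dy":0,"dz":0,"rx":0,"ry":0,"rz":0}]'; python3 look.py w26
```

```text
time: 26.38
tool_pos: [587.6, -25.0, 220.2]
tool_rot: [0.657, 0.754, 0.001, -0.001]
wrist_force: [0.7, 0.8, -1.3]
opening: 0.317
pos [587.61 -24.96 220.2 ] yang 0.1377 tilt [-0.0007  0.0032] F [ 0.7  0.8 -1.3]
tip [587.6 -24.8 157.8] [[311.  432.2]]
```

View pics/w26z.png

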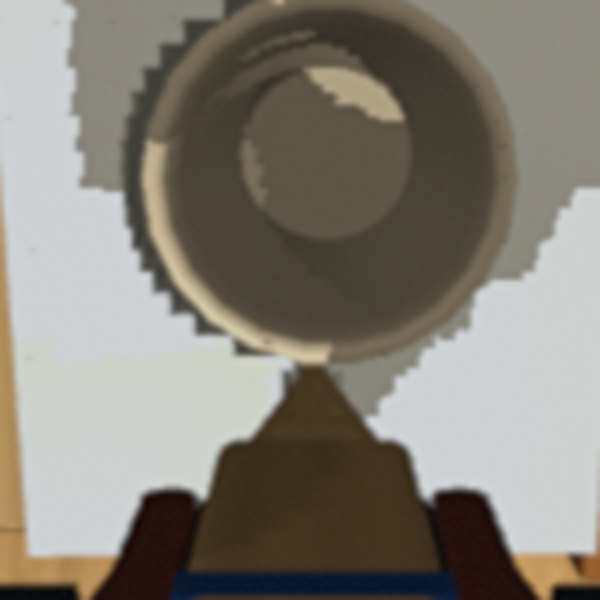

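```bash
python3 -m creep '[{"fingers":1,"dx":1,"dy":-6,"dz":-4,"rx":-0.002,"ry":0,"rz":-0.002},{"fingers":1,"dx":1,"dy":-6,"dz":-6,"rx":0,"ry":0,"rz":-0.003},{"fingers":1,"dx":0,"dy":0,"dz":-2,"rx":0,"ry":0,"rz":0},{"fingers":1,"dx":0,"dy":0,"dz":0,"rx":0,"ry":0,"rz":0}]'; python3 look.py w27
```

```text
time: 26.92
tool_pos: [589.4, -36.6, 206.8]
tool_rot: [0.658, 0.753, -0.0, -0.001]
wrist_force: [0.3, 0.1, -1.8]
opening: 0.313
pos [589.45 -36.58 206.82] yang 0.1343 tilt [-0.0017  0.0012] F [ 0.3  0.1 -1.8]
tip [589.3 -36.5 144.4] [[311.  432.2]]
```

View pics/w27z.png

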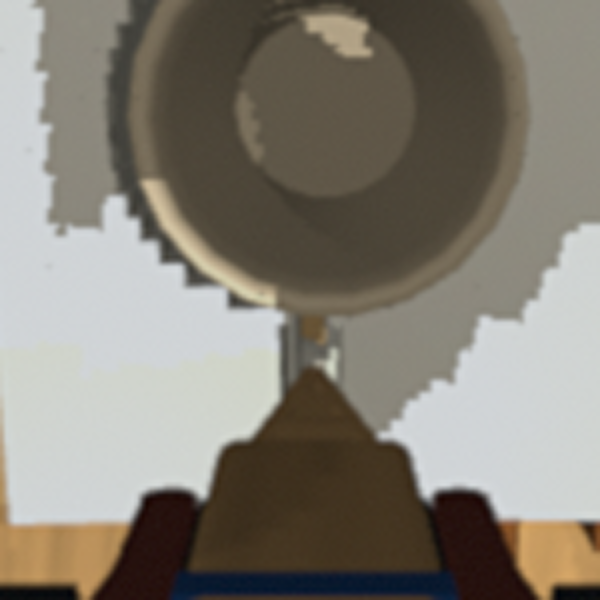

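```bash
python3 -m creep '[{"fingers":1,"dx":0,"dy":0,"dz":-5,"rx":0,"ry":0,"rz":0},{"fingers":1,"dx":0,"dy":0,"dz":-6,"rx":0,"ry":0,"rz":0}]';python3 -m creep '[{"fingers":1,"dx":0,"dy":0,"dz":-6,"rx":0,"ry":0,"rz":0},{"fingers":1,"dx":0,"dy":0,"dz":-4,"rx":0,"ry":0,"rz":0}]';python3 -m creep '[{"fingers":1,"dx":-0.3,"dy":0,"dz":-3,"rx":0,"ry":0,"rz":0},{"fingers":1,"dx":-0.6,"dy":0,"dz":-2.5,"rx":0,"ry":0,"rz":0}]';python3 -m creep '[{"fingers":1,"dx":-1,"dy":0,"dz":-2.5,"rx":0,"ry":0,"rz":0},{"fingers":1,"dx":-1.5,"dy":0.1,"dz":-2.5,"rx":0,"ry":0.002,"rz":0}]'; python3 st.py
```

```text
time: 27.22
tool_pos: [589.9, -36.5, 195.8]
tool_rot: [0.658, 0.753, 0.0, -0.001]
wrist_force: [-0.1, -0.2, -0.6]
opening: 0.317
time: 27.48
tool_pos: [589.6, -36.3, 184.7]
tool_rot: [0.658, 0.753, 0.0, -0.001]
wrist_force: [0.5, -0.4, -0.8]
opening: 0.318
time: 27.72
tool_pos: [588.6, -36.3, 178.6]
tool_rot: [0.658, 0.753, 0.0, -0.001]
wrist_force: [-0.5, 0.4, -1.3]
opening: 0.317
time: 27.98
tool_pos: [588.1, -36.1, 174.5]
tool_rot: [0.658, 0.753, 0.001, 0.0]
wrist_force: [3.7, 0.8, 2.7]
opening: 0.317
t 27.98 pos [588.1 -36.1 174.5] yang 0.135 tilt [0.0014 0.0014] F [3.7 0.8 2.7] op 0.317 j [-0.43  0.42  0.5   1.84 -0.25  0.94  0.32]
```

```bash
python3 -m creep '[{"fingers":1,"dx":-0.6,"dy":0,"dz":-2.7,"rx":0,"ry":0.002,"rz":-0.001},{"fingers":1,"dx":-1.2,"dy":0,"dz":-2.7,"rx":0,"ry":0.002,"rz":-0.001}]';python3 -m creep '[{"fingers":1,"dx":-1.5,"dy":0.1,"dz":-2.7,"rx":0,"ry":0.003,"rz":0},{"fingers":1,"dx":-1.5,"dy":0.1,"dz":-2.7,"rx":0,"ry":0.003,"rz":0}]'; python3 st.py
```

```text
time: 28.22
tool_pos: [587.9, -36.1, 170.9]
tool_rot: [0.659, 0.753, 0.001, -0.0]
wrist_force: [0.5, 1.0, 6.5]
opening: 0.322
time: 28.48
tool_pos: [587.4, -36.1, 167.8]
tool_rot: [0.659, 0.753, 0.001, -0.001]
wrist_force: [1.9, 0.4, 8.2]
opening: 0.319
t 28.48 pos [587.4 -36.1 167.8] yang 0.1331 tilt [0.0005 0.0023] F [1.9 0.4 8.2] op 0.319 j [-0.43  0.43  0.5   1.85 -0.25  0.93  0.32]
```

```bash
python3 -m creep '[{"fingers":1,"dx":-1.2,"dy":0,"dz":-2.5,"rx":0,"ry":0.002,"rz":0},{"fingers":1,"dx":-1.2,"dy":0,"dz":-2.5,"rx":-0.001,"ry":0.002,"rz":0}]';python3 st.py; python3 look.py w28; python3 gap.py w28 180 215 262 300
```

```text
time: 28.72
tool_pos: [587.1, -36.3, 165.4]
tool_rot: [0.659, 0.752, 0.001, -0.0]
wrist_force: [0.1, 0.6, 10.5]
opening: 0.315
t 28.73 pos [587.1 -36.3 165.4] yang 0.1328 tilt [0.0011 0.0021] F [ 0.1  0.6 10.5] op 0.315 j [-0.43  0.43  0.5   1.85 -0.25  0.92  0.32]
pos [587.09 -36.29 165.41] yang 0.1328 tilt [0.0011 0.0021] F [ 0.1  0.6 10.5]
tip [587.2 -36.2 103. ] [[311.  432.2]]
```

View pics/w28z.png

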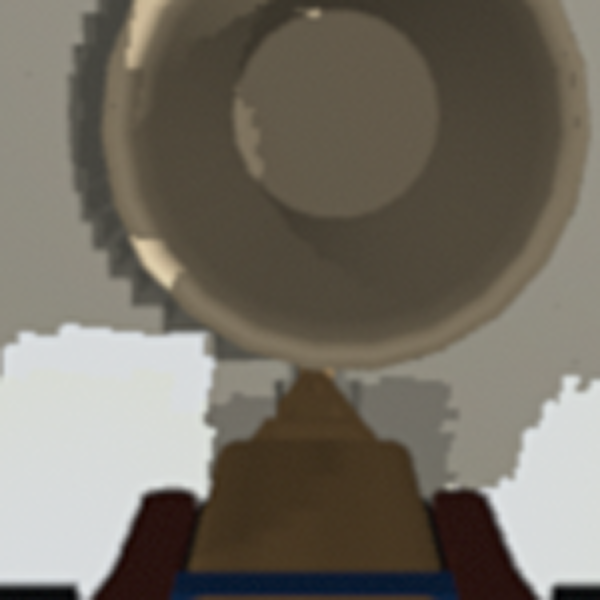

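```bash
python3 onz.py 138 277 385 360 385; python3 -m creep '[{"fingers":1,"dx":-1.3,"dy":0,"dz":-2.5,"rx":0,"ry":0.002,"rz":0},{"fingers":1,"dx":-1.3,"dy":0,"dz":-2.5,"rx":-0.001,"ry":0.002,"rz":0}]';python3 -m creep '[{"fingers":1,"dx":-1.3,"dy":0,"dz":-2.5,"rx":-0.001,"ry":0.002,"rz":0}]';python3 st.py; python3 look.py w29
```

```text
(277.0, 385.0) [579.7 -19.6 138. ] tool [17.5 -5.1 27.4]
(360.0, 385.0) [592.3 -17.9 138. ] tool [17.5  7.6 27.5]
time: 29.02
tool_pos: [586.8, -36.5, 163.3]
tool_rot: [0.659, 0.752, 0.001, 0.0]
wrist_force: [-0.5, 1.1, 11.7]
opening: 0.319
time: 29.15
tool_pos: [586.6, -36.6, 162.5]
tool_rot: [0.659, 0.752, 0.002, 0.001]
wrist_force: [-0.8, -1.0, 10.4]
opening: 0.317
t 29.15 pos [586.6 -36.6 162.5] yang 0.1323 tilt [0.0029 0.0016] F [-0.8 -1.  10.4] op 0.317 j [-0.42  0.43  0.5   1.86 -0.26  0.91  0.33]
pos [586.6  -36.59 162.49] yang 0.1323 tilt [0.0029 0.0016] F [-0.8 -1.  10.4]
tip [586.8 -36.5 100.1] [[311.  432.2]]
```

View pics/w29z.png

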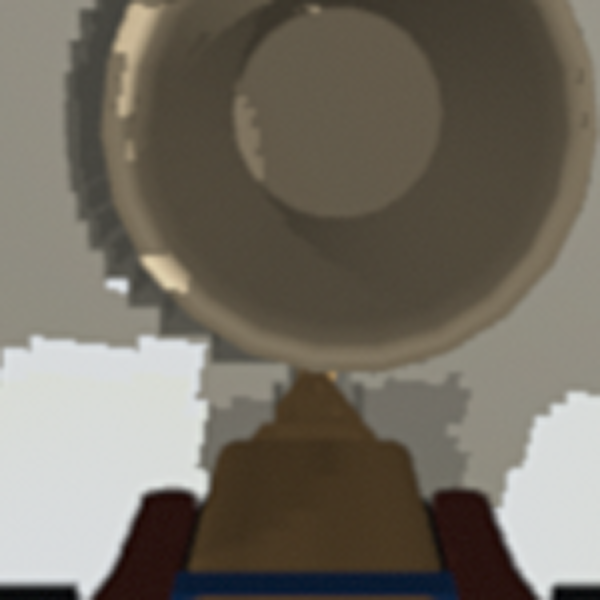

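```bash
python3 -m creep '[{"fingers":1,"dx":-1.3,"dy":0,"dz":-2.5,"rx":0,"ry":0.003,"rz":0},{"fingers":1,"dx":0,"dy":0,"dz":0,"rx":0,"ry":0,"rz":0},{"fingers":1,"dx":0,"dy":0,"dz":4,"rx":0,"ry":0,"rz":0},{"fingers":1,"dx":0.3,"dy":0,"dz":10,"rx":0,"ry":0,"rz":0},{"fingers":1,"dx":0.3,"dy":0,"dz":18,"rx":0,"ry":0,"rz":0},{"fingers":1,"dx":0,"dy":0,"dz":22,"rx":0,"ry":0,"rz":0}]'; python3 -m creep '[{"fingers":1,"dx":4,"dy":-25,"dz":0,"rx":0,"ry":0,"rz":0},{"fingers":1,"dx":0,"dy":0,"dz":0,"rx":0,"ry":0,"rz":0},{"fingers":1,"dx":0,"dy":0,"dz":0,"rx":0,"ry":0,"rz":0}]'; python3 look.py w30; python3 -c "
from h import *
f=grab('top','top30.png');cv2.imwrite('pics/t30.png',cv2.convertScaleAbs(cv2.resize(f['color'][165:275,225:355],None,fx=5,fy=5,interpolation=2),alpha=1.4))"
```

```text
time: 29.95
tool_pos: [584.2, -36.9, 216.6]
tool_rot: [0.659, 0.752, -0.001, -0.002]
wrist_force: [-0.5, 1.0, -1.0]
opening: 0.32
time: 30.32
tool_pos: [588.8, -61.6, 221.0]
tool_rot: [0.659, 0.752, 0.001, -0.001]
wrist_force: [-0.4, -0.2, -1.4]
opening: 0.316
pos [588.84 -61.59 221.03] yang 0.1321 tilt [-0.0013  0.003 ] F [-0.4 -0.2 -1.4]
tip [588.8 -61.4 158.6] [[311.  432.2]]
```

View pics/w30z.png

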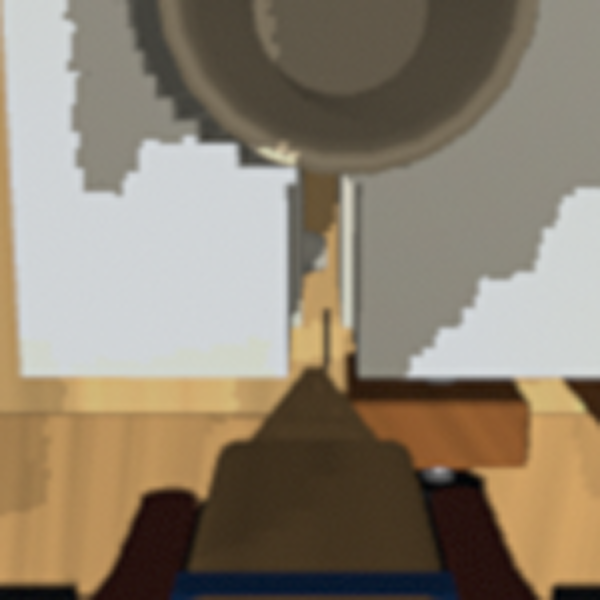

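View pics/t30.png

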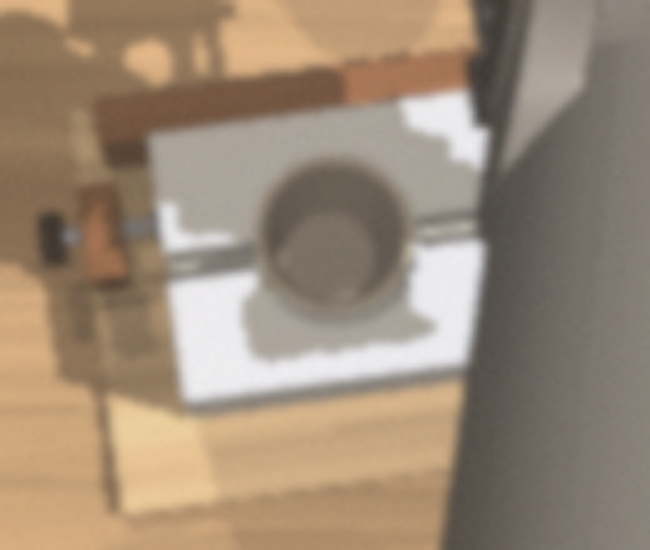

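```bash
python3 onz.py 138 290 195 359 195 288 365 358 365
```

```text
(290.0, 195.0) [579.3 -21.  138. ] tool [41.2 -4.  83.2]
(359.0, 195.0) [592.4 -19.3 138. ] tool [41.2  9.1 83.2]
(288.0, 365.0) [583.2 -54.1 138. ] tool [ 7.9 -4.6 83.1]
(358.0, 365.0) [596.9 -52.3 138. ] tool [ 7.9  9.2 83. ]
```

```bash
python3 -m creep '[{"fingers":1,"dx":-3,"dy":30,"dz":0,"rx":0,"ry":0,"rz":0},{"fingers":1,"dx":-5,"dy":40,"dz":0,"rx":0,"ry":0,"rz":0},{"fingers":1,"dx":-4,"dy":35,"dz":0,"rx":0,"ry":0,"rz":0},{"fingers":1,"dx":-3,"dy":18,"dz":0,"rx":0,"ry":0,"rz":0},{"fingers":1,"dx":0,"dy":0,"dz":0,"rx":0,"ry":0,"rz":0},{"fingers":1,"dx":0,"dy":0,"dz":0,"rx":0,"ry":0,"rz":0}]'; python3 look.py w31
```

```text
time: 31.18
tool_pos: [571.6, 64.8, 220.1]
tool_rot: [0.659, 0.752, -0.001, -0.002]
wrist_force: [0.7, -0.9, -1.9]
opening: 0.316
pos [571.61  64.83 220.08] yang 0.1327 tilt [-0.0042  0.0012] F [ 0.7 -0.9 -1.9]
tip [571.3  64.9 157.7] [[311.  432.2]]
```

View pics/w31z.png

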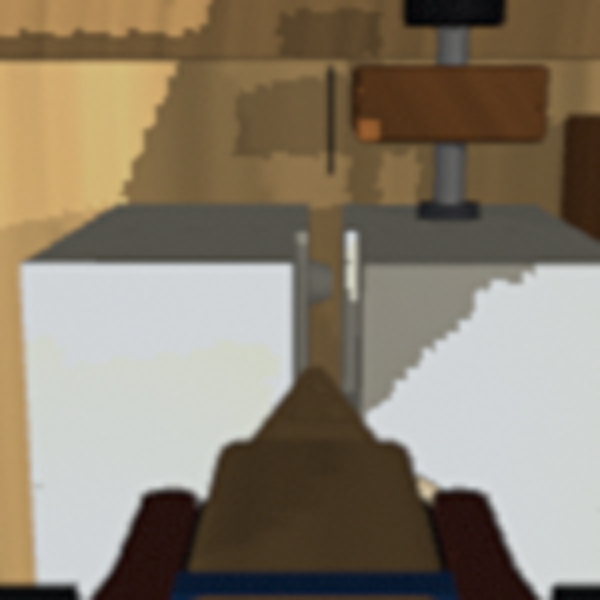

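```bash
python3 onz.py 138 294 268 363 268 295 350 362 350; python3 gapm.py w31 163 167 262 304; python3 gs.py 165 9
```

```text
(294.0, 268.0) [564.4  91.5 138. ] tool [27.3 -3.3 82.1]
(363.0, 268.0) [577.6  93.3 138. ] tool [27.3 10.  82.1]
(295.0, 350.0) [566.6  75.5 138. ] tool [11.1 -3.2 82.1]
(362.0, 350.0) [579.7  77.3 138. ] tool [11.1 10.  82.1]
w31 fwhm px 8.26 peak 43.4 int/55 6.44 [0, 1, 0, 1, 0, 0, 0, 0, 0, 0, 0, 0, 0, -1, 7, 26, 42, 43, 43, 43, 43, 43, 38, 22, 3, -1, 0, 0, 0, 0, 1, 0, 0, 0, 0, 0, 0, -1, 0, 0, 0, -1]
[564.2  93.   71.5] [572.9  94.2  71.4] gap 8.77
```

```bash
python3 -m creep '[{"fingers":1,"dx":-8,"dy":28,"dz":15,"rx":0,"ry":-0.004,"rz":-0.04},{"fingers":1,"dx":-13,"dy":50,"dz":5,"rx":0,"ry":0,"rz":-0.045},{"fingers":1,"dx":-14,"dy":50,"dz":0,"rx":0,"ry":0,"rz":-0.045},{"fingers":1,"dx":-14,"dy":50,"dz":0,"rx":0,"ry":0,"rz":-0.045},{"fingers":1,"dx":-14,"dy":45,"dz":0,"rx":0,"ry":0,"rz":-0.045},{"fingers":1,"dx":-8,"dy":26,"dz":0,"rx":0,"ry":0,"rz":-0.03},{"fingers":1,"dx":-3,"dy":10,"dz":0,"rx":0,"ry":0,"rz":-0.02},{"fingers":1,"dx":0,"dy":0,"dz":0,"rx":0,"ry":0,"rz":0}]';python3 -m creep '[{"fingers":1,"dx":0,"dy":0,"dz":0,"rx":0,"ry":0,"rz":0}]'; python3 look.py w32
```

```text
time: 32.22
tool_pos: [500.2, 316.9, 241.7]
tool_rot: [0.764, 0.645, 0.0, 0.002]
wrist_force: [-0.4, 0.3, -0.9]
opening: 0.316
time: 32.35
tool_pos: [501.1, 314.9, 241.7]
tool_rot: [0.765, 0.644, 0.0, 0.002]
wrist_force: [0.0, -0.7, 0.2]
opening: 0.317
pos [501.13 314.94 241.75] yang -0.1715 tilt [ 0.0037 -0.0034] F [ 0.  -0.7  0.2]
tip [501.4 314.7 179.3] [[309.1 433.5]]
```

View pics/w32z.png

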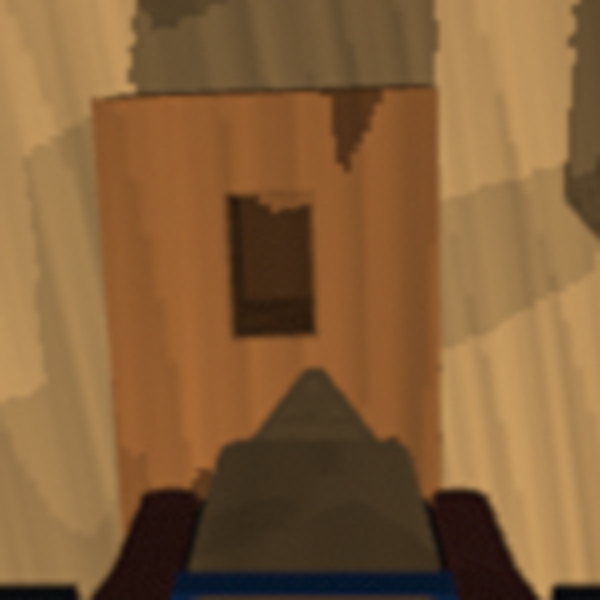

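```bash
python3 onz.py 66 228 195 312 192 316 333 235 337 273 264; python3 onz.py 179.3 314 370;python3 st.py
```

```text
(228.0, 195.0) [486.  350.4  66. ] tool [ 32.8 -21.7 175.6]
(312.0, 192.0) [507.9 347.4  66. ] tool [ 33.6   0.4 175.7]
(316.0, 333.0) [502.5 309.9  66. ] tool [ -4.3   1.5 175.8]
(235.0, 337.0) [480.7 312.6  66. ] tool [ -5.4 -20.4 175.7]
(273.0, 264.0) [494.4 330.4  66. ] tool [ 14.5 -10.  175.7]
(314.0, 370.0) [504.3 326.3 179.3] tool [11.9  0.9 62.4]
t 32.4 pos [501.1 314.8 241.7] yang -0.1719 tilt [ 0.0036 -0.0034] F [-0.8  0.2 -1.1] op 0.318 j [-1.04  0.34  0.47  1.77 -0.17  1.07 -0.68]
```

```bash
python3 -m creep '[{"fingers":1,"dx":-3,"dy":9,"dz":-10,"rx":0.003,"ry":0.004,"rz":0.02},{"fingers":1,"dx":-3,"dy":8.5,"dz":-30,"rx":0,"ry":0,"rz":0.012},{"fingers":1,"dx":0,"dy":0,"dz":-35,"rx":0,"ry":0,"rz":0},{"fingers":1,"dx":0,"dy":0,"dz":-15,"rx":0,"ry":0,"rz":0},{"fingers":1,"dx":0,"dy":0,"dz":0,"rx":0,"ry":0,"rz":0},{"fingers":1,"dx":0,"dy":0,"dz":0,"rx":0,"ry":0,"rz":0}]';python3 look.py w33
```

```text
time: 33.15
tool_pos: [496.5, 331.5, 149.4]
tool_rot: [0.755, 0.656, 0.001, -0.001]
wrist_force: [-1.2, 0.6, -1.0]
opening: 0.323
pos [496.52 331.5  149.35] yang -0.14 tilt [0.0006 0.0019] F [-1.2  0.6 -1. ]
tip [496.6 331.6  87. ] [[309.2 433.3]]
```

View pics/w33z.png

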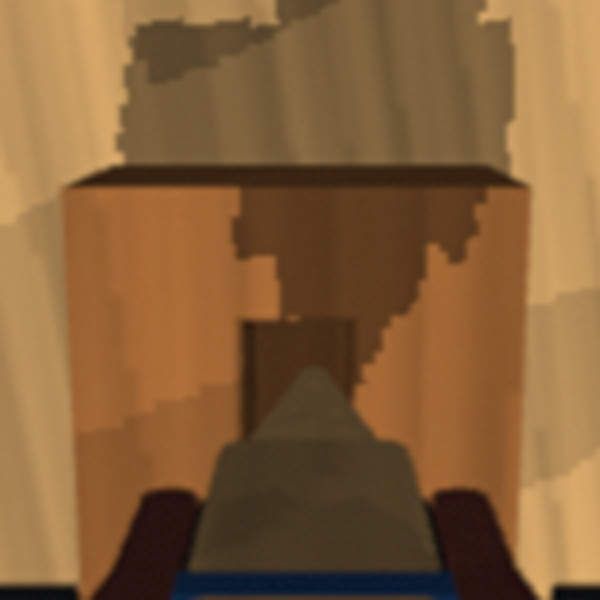

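```bash
python3 onz.py 66 242 320 355 320 243 415 355 400; python3 onz.py 87 314 368
```

```text
(242.0, 320.0) [485.8 350.4  66. ] tool [ 17.1 -13.2  83.4]
(355.0, 320.0) [507.8 347.3  66. ] tool [17.1  8.9 83.4]
(243.0, 415.0) [483.1 331.3  66. ] tool [ -2.2 -13.3  83.3]
(355.0, 400.0) [505.6 331.3  66. ] tool [ 0.9  9.  83.4]
(314.0, 368.0) [499.1 343.7  87. ] tool [12.3  0.9 62.4]
```

```bash
python3 -m creep '[{"fingers":1,"dx":-1.9,"dy":0.8,"dz":-8,"rx":-0.001,"ry":0,"rz":0},{"fingers":1,"dx":0,"dy":0,"dz":-12,"rx":0,"ry":0,"rz":0},{"fingers":1,"dx":0,"dy":0,"dz":-12,"rx":0,"ry":0,"rz":0},{"fingers":1,"dx":0,"dy":0,"dz":-5,"rx":0,"ry":0,"rz":0},{"fingers":1,"dx":0,"dy":0,"dz":0,"rx":0,"ry":0,"rz":0}]';python3 look.py w34
```

```text
time: 33.83
tool_pos: [495.0, 332.9, 111.1]
tool_rot: [0.755, 0.656, 0.002, -0.0]
wrist_force: [0.0, -0.1, -0.6]
opening: 0.318
pos [495.   332.93 111.15] yang -0.1398 tilt [0.0023 0.0027] F [ 0.  -0.1 -0.6]
tip [495.1 333.1  48.7] [[309.2 433.3]]
```

View pics/w34z.png

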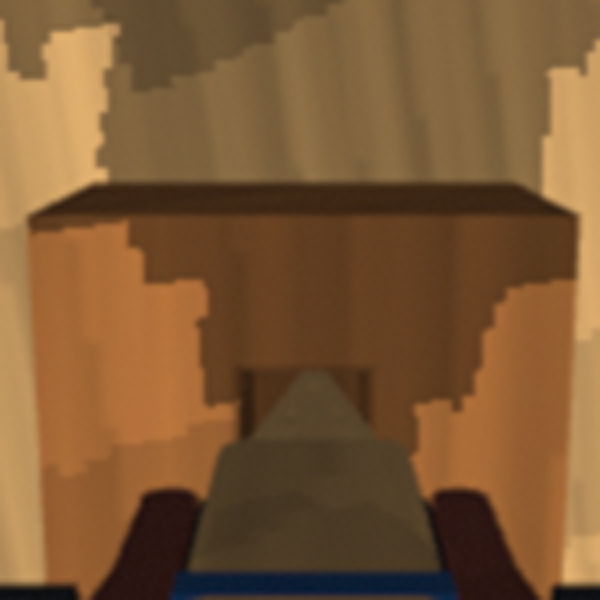

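```bash
python3 -m creep '[{"fingers":1,"dx":-0.7,"dy":-0.6,"dz":-8,"rx":-0.001,"ry":0.002,"rz":0},{"fingers":1,"dx":0,"dy":0,"dz":-8,"rx":0,"ry":0,"rz":0}]';python3 -m creep '[{"fingers":1,"dx":0,"dy":0,"dz":-5,"rx":0,"ry":0,"rz":0},{"fingers":1,"dx":0,"dy":0,"dz":-2,"rx":0,"ry":0,"rz":0}]'
```

```text
time: 34.12
tool_pos: [495.0, 332.9, 95.5]
tool_rot: [0.755, 0.656, 0.002, -0.001]
wrist_force: [1.1, 0.2, -0.7]
opening: 0.318
time: 34.38
tool_pos: [494.7, 332.6, 87.3]
tool_rot: [0.755, 0.656, 0.001, -0.001]
wrist_force: [-0.7, 0.4, -0.1]
opening: 0.319
```

```bash
python3 -m creep '[{"fingers":1,"dx":0,"dy":0,"dz":-4,"rx":0,"ry":0,"rz":0},{"fingers":1,"dx":0,"dy":0,"dz":-1.5,"rx":0,"ry":0,"rz":0}]';python3 -m creep '[{"fingers":1,"dx":0,"dy":0,"dz":-1.5,"rx":0,"ry":0,"rz":0}]';python3 look.py w35
```

```text
time: 34.62
tool_pos: [494.8, 332.6, 81.5]
tool_rot: [0.755, 0.656, 0.001, -0.001]
wrist_force: [-0.0, -0.2, -1.7]
opening: 0.316
time: 34.75
tool_pos: [494.9, 332.7, 80.3]
tool_rot: [0.755, 0.656, 0.001, -0.001]
wrist_force: [-4.5, -3.8, 14.9]
opening: 0.318
pos [494.86 332.72  80.3 ] yang -0.1397 tilt [0.0012 0.0028] F [-4.5 -3.8 14.9]
tip [494.9 332.9  17.9] [[309.2 433.3]]
```

View pics/w35z.png

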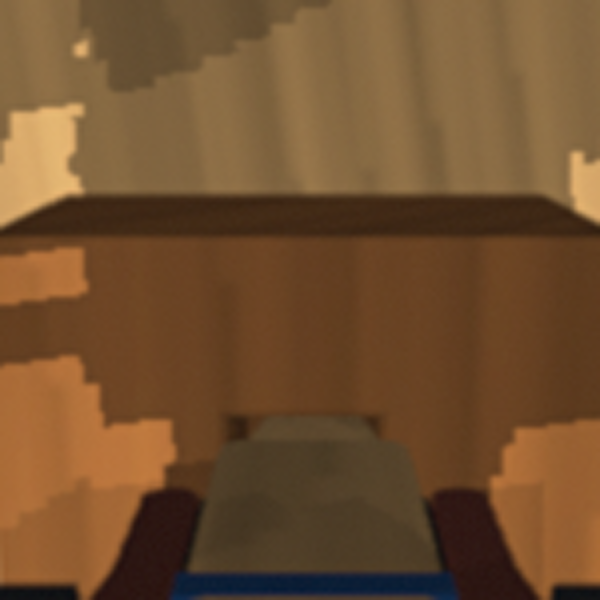

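```bash
python3 -m creep '[{"fingers":1,"dx":0,"dy":0,"dz":-0.2,"rx":0,"ry":0,"rz":0},{"fingers":0.2,"dx":0,"dy":0,"dz":0,"rx":0,"ry":0,"rz":0},{"fingers":-0.3,"dx":0,"dy":0,"dz":0,"rx":0,"ry":0,"rz":0},{"fingers":-1,"dx":0,"dy":0,"dz":0,"rx":0,"ry":0,"rz":0},{"fingers":-1,"dx":0,"dy":0,"dz":0,"rx":0,"ry":0,"rz":0},{"fingers":-1,"dx":0,"dy":0,"dz":0,"rx":0,"ry":0,"rz":0}]' 20;python3 look.py w36
```

```text
time: 35.55
tool_pos: [495.4, 333.0, 80.6]
tool_rot: [0.755, 0.656, 0.002, -0.001]
wrist_force: [-0.2, 0.2, 0.2]
opening: 0.818
pos [495.37 333.03  80.6 ] yang -0.1398 tilt [0.0023 0.0037] F [-0.2  0.2  0.2]
tip [495.5 333.3  18.2] [[309.2 433.3]]
```

View pics/w36.png

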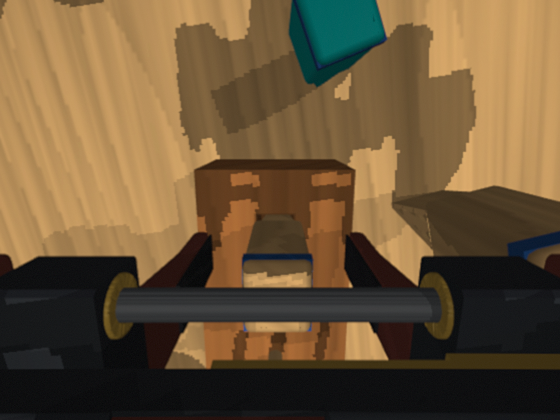

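Released and standing at the same pixel place (244–311, 255) as before pick-up in w4. I back straight up.

```bash
python3 -m creep '[{"fingers":-1,"dx":0,"dy":0,"dz":15,"rx":0,"ry":0,"rz":0},{"fingers":-1,"dx":0,"dy":0,"dz":40,"rx":0,"ry":0,"rz":0},{"fingers":-1,"dx":0,"dy":0,"dz":50,"rx":0,"ry":0,"rz":0},{"fingers":-1,"dx":-10,"dy":40,"dz":40,"rx":0,"ry":0,"rz":0},{"fingers":-1,"dx":-15,"dy":50,"dz":20,"rx":0,"ry":0,"rz":0},{"fingers":-1,"dx":-15,"dy":50,"dz":0,"rx":0,"ry":0,"rz":0},{"fingers":-1,"dx":0,"dy":0,"dz":0,"rx":0,"ry":0,"rz":0},{"fingers":-1,"dx":0,"dy":0,"dz":0,"rx":0,"ry":0,"rz":0}]'
python3 - <<'E'
from h import *
f=grab('scene','scene40.png');c=f['color']
cv2.imwrite('pics/s40.png',cv2.convertScaleAbs(cv2.resize(c[155:325,200:440],None,fx=3.3,fy=3.3,interpolation=2),alpha=1.3))
f=grab('top','top40.png');c=f['color']
cv2.imwrite('pics/t40.png',cv2.convertScaleAbs(cv2.resize(c[100:350,80:480],None,fx=2,fy=2,interpolation=2),alpha=1.5))
E
```

```text
time: 36.6
tool_pos: [455.0, 474.6, 259.9]
tool_rot: [0.756, 0.654, 0.005, -0.001]
wrist_force: [-0.0, -0.6, -0.4]
opening: 0.997
```

View pics/s40.png

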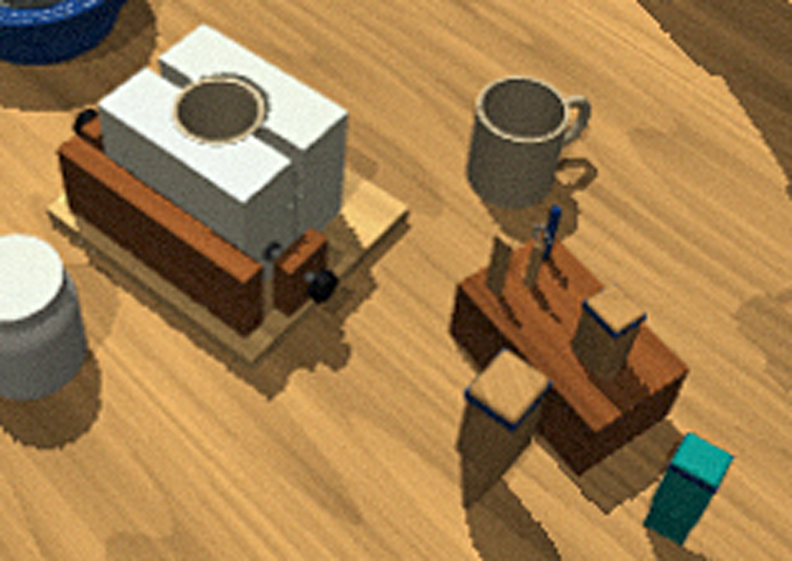

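View pics/t40.png

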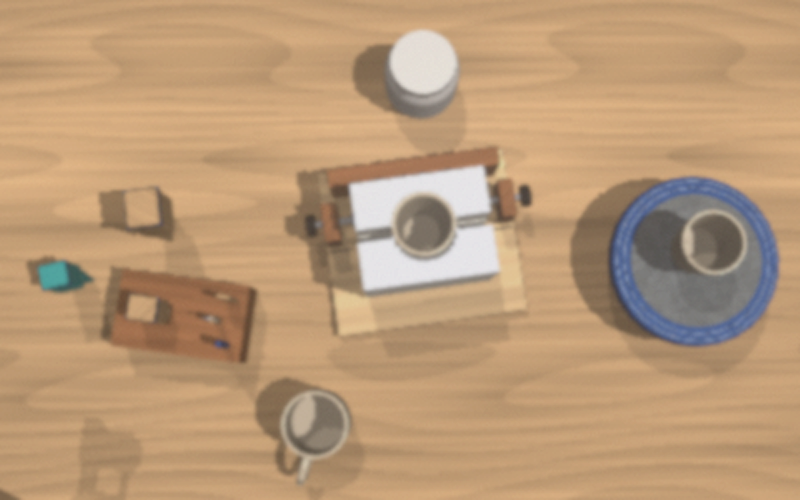

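Run:
```python
from h import *
for n,boxes in(('scene',{'wedge':(236,262,374,400),'mug':(175,222,335,382),'tub':(222,280,180,232)}),('top',{'wedge':(245,266,140,162),'mug':(293,333,218,258),'tub':(112,162,268,314),'cup':(200,242,418,458)})):
    a=cv2.imread('pics/%s0.png'%n);b=cv2.imread('pics/%s40.png'%n)
    for k,(y0,y1,x0,x1) in boxes.items():
        A=np.float32(cv2.cvtColor(a[y0:y1,x0:x1],6));B=np.float32(cv2.cvtColor(b[y0:y1,x0:x1],6))
        print(n,k,np.round(cv2.phaseCorrelate(A,B)[0],2),np.abs(A-B).mean().round(1))
f=grab('top');c=f['color'];b=cv2.resize(c[165:275,225:355],None,fx=5,fy=5,interpolation=2);cv2.imwrite('pics/t41.png',cv2.convertScaleAbs(b,alpha=1.4))
```

```text
scene wedge [0.34 1.03] 6.4
scene mug [-0.08 -0.01] 3.3
scene tub [-0.09 -0.  ] 3.3
top wedge [-0.13 -0.16] 2.9
top mug [-0.07  0.03] 0.6
top tub [0.   0.06] 0.6
top cup [-0.07  0.49] 0.7
```

View pics/t41.png

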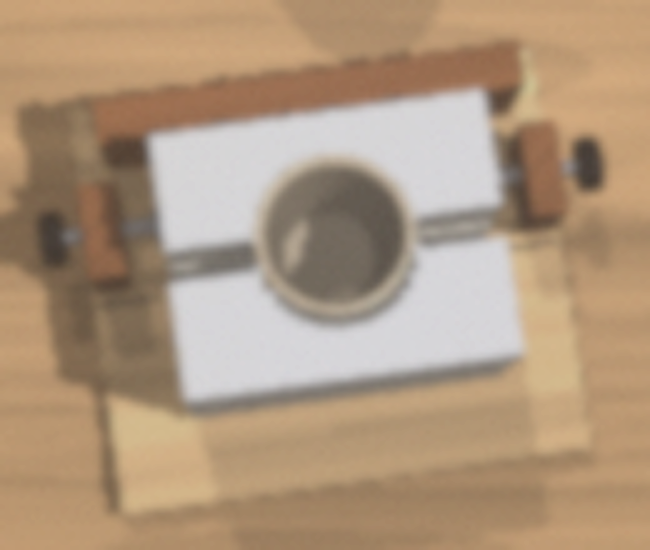

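```bash
python3 -c "
from plant import ctrl
print(ctrl.finish_job())"
```

```text
the job is handed in; nothing more can be done
None
```

The front half now stands about 8 mm off the back half at both ends, and the wedge is back in its slot. I handed the job in at about 37 s; no verdict is reported.

**Easing:** I pressed the wedge into the left notch to about 3 mm, the right to about 5 mm, the left again to about 8 mm, and the right again to about 8.5 mm. By my estimates neither end got more than about 3 mm ahead. I mostly pressed with 8–17 N. Early on, several presses read 19–21 N, slightly above the advised range but well below the 40 N limit.

**Last checks:**

| Check | Result |
|---|---|
| Left end open (seam gap and notch width, wrist camera) | about 8.1 mm |
| Right end open (notch width, wrist camera) | 8.2–8.8 mm |
| Front face moved (top camera) | 7.5–8 mm at both ends |
| Wedge seating | stopped on the block at tool height 80.3 mm, against 80.4 mm when first gripped |
| Mug and tub | no visible shift |
| Cup on the banding wheel | within 0.5 pixel of its starting place |
| Gripper | open and well clear |

**Disagreements:**
- The top and scene cameras disagreed by up to about 10 mm, so I went by the wrist camera and by feel.
- In the scene view the wedge sits about 1 pixel lower than at the start, while the top view shows almost no change. I put this down to its play in the slot.

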